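Clamp dispensing valves in the leak-test jig and shut its guard

ROBOT

A 6-joint arm with a two-finger parallel gripper is mounted at the origin on a cart in front of the work surface, level with it; the furniture and walls round the work are solid. World frame = base frame: x ahead of the robot, y to its left, z up, the work surface at z = 0. Lengths are in m, angles in rad, forces in N, time in s.
With the tool pointing down it reaches from about 0.25 to 0.775 m from the base axis. Payload 4 kg.
Tool frame: the origin (TCP) lies at the centre of the arm's flange, where the gripper is bolted on; the fingertips stand 199 mm ahead of it and the grasp point (between the pads) lies 180 mm ahead of it (robot.tcp_to_tips is the z of the fingertips in the tool frame, in m); z points along the fingers, y is the line along which they close (so a half turn about z gives the same grasp; the last joint's range is limited). The gripper opens to 94 mm and grips with 3 to 60 N. Pads are 16 mm wide; open, the fingers measure 119 mm over their backs; the gripper's body (75 mm by 177 mm) begins 78 mm behind the grasp point.
Start: joints at [-1.253, 0.087, 1.371, -0, 1.684, -0.103], TCP at [0.225, -0.502, 0.405] pointing down, gripper open.
Joint ranges: [-3.1, 3.1], [-0.76, 2.03], [0.27, 2.55], [-1.08, 4.22], [0.17, 2.65], [-2.57, 2.57]. Speed limits (rad/s): [2.79, 2.79, 3.14, 3.14, 3.14, 3.14].

INTERFACE

Orientations are given as [roll, pitch, yaw] about the fixed x, y, z axes, in that order (R = Rz(yaw) Ry(pitch) Rx(roll)).
In Python, from bench import robot gives the robot as it stands.
- The arm moves only by the tool play_rows, never from a script. Its arguments are lists of equal length, an entry for each row: "translation": the shift along the tool's x, y, z scaled (see below), a list of three; "twist": the turn, a rotation vector about the tool's x, y, z scaled (see below), a list of three; "gripper": the opening, from -1 (shut) to 1 (fully open). A call has 1 to 8 rows; each row shifts and turns the commanded pose from where the row before left it, along the tool's axes as they then stand; what a row does not reach is not made up. The controller multiplies each number of a shift by 0.04 m and each number of a turn by 0.1 rad. A row lasts 1/10 s, in which the tool goes at most 50 mm and 8.59 degrees, less where a joint would pass 70% of its speed; a pose out of reach is approached as far as the arm can. A call with a number of a shift or a turn outside -1 to 1 is refused whole. A call with a gripper value outside its range is refused whole. The fingers move at their own pace and stop on an object; the grip force is fixed at half the most. Time passes only in rows, so rows that do not move let the fingers close. It gives the time, the measured TCP pose, the force, the opening and the grip force at its end, in the units of the state.
- robot.get_obs(): the state, without advancing time (a new reading comes with each control period).
- robot.snapshot(name): name is "scene" or "side" or "wrist"; returns the picture (400x640x3 uint8, red, green, blue); there is no depth.
- robot.camera_model(name): a dict with "camera_matrix" (3x3 intrinsics, pixels), "k1" (the pictures are not rectified: a ray, as slopes to the right and down, at radius r is drawn at 1 + k1 r^2 times it, then the intrinsics apply), "rvec" (rotation vector, rad) and "tvec" (3), from world to camera coordinates, as OpenCV has them. Camera axes: x right, y down, z forward; pixel columns grow to the right and rows downward; lengths in m; the calibration is good to about 2 mm. A picture is of the moment at which its call begins: read the wrist's pose just before it. camera_model takes no time and is no camera call; for the wrist camera it gives the pose at the moment of the call.
- robot.close_job(): hands the job in; it is judged then, once.
Trained networks look in the newest picture that a camera, given by its name, has taken for a name from the list of things; names that differ only in an ending like _2 or _b are one class to them, and where a whole thing is asked for, a point or a joint stands for the part that bears it (a point fixed in the world has none). Each returns a list of dicts, best first, with "score" (0 to 1); they miss things now and then, are a little off and sometimes report something else, mostly with a low value. They report only what shows in the picture. A call takes as long as a camera call.
- robot.recognise(name, camera): "centre" ([x, y, z] in m, in world coordinates, good to about 4 mm: the middle of the surface that is visible of it).
- robot.spot_point(name, camera): "centre" ([x, y, z] in m, in world coordinates, good to about 4 mm: a listed point, or the origin of a listed thing).
The state is a dict: "time": time; "joint_positions": joint angles; "qvel": joint speeds; "joint_torque": joint torques, N m; "tool_pos": TCP position; "ee_rot": TCP orientation; "wrist_force": force on the tool from outside, world axes, zero at the start; "wrist_torque": the same for the moment, N m; "width": finger opening in m; "finger_force": force on a finger pad.
Only numpy, scipy, OpenCV 4.12 (cv2) and the standard library are available. Lean on these libraries where they do the work, as an engineer would, in place of code of your own. Each camera call takes 0.05 s, during which the arm holds its last target. There are 200 camera calls.

TASK

Get the two or three valves that lie singly along the front of the desk (square teal, black or silver body, blue elbow on top; leave the heap and those further back alone) ready for their leak test: slide the test jig's clear guard fully open, lay each valve upright in a nest of its own with its nozzle towards the seal block at the back, and work the red ratchet lever to and fro, as it cannot go right round, until the clamp screw is fully home and holds the valves. Then slide the guard fully shut, and leave the other things on the desk as they are.

Things in the scene. Friction and masses are not known exactly. Their poses are not given: they have to be found in the camera images.
- jig: leak-test jig fixed to the desk: grey anodised plate 168 x 440 mm, 16 mm thick (+ a foot under the lever at its right front). Origin: on the desk under the middle nest; x points from operator to seal block, y to the operator's left along the guard track, z up. Rails 26 mm high at x = -78 and +78 mm; fixed clear end pane 97 mm high at y = -106 mm; the left half (y > 105) is only track for the opened guard
- seal_face (a point): middle of the rubber-padded face of the steel seal block (50 mm high, 196 mm long in y), at jig x = +52 mm: the nozzles point to it
- pusher_face (a point): middle of the face of the pusher: a steel jaw (47 mm high, 196 mm long in y) with a round rubber spring pad (gives 1 mm at 8 N) 4 mm proud of it for each nest. The pads stand at jig x = -60 mm with the clamp slack, at -52 mm with the screw home, and then press on the valves' white caps
- nest_left (a point): nest at jig y = +52 mm: where the origin of a loaded, clamped valve lies; on a white rail 14 mm wide, top 28 mm above the desk, 12 above the plate. White cheeks with sloped lips (tops 43 mm above the desk) at jig x = -43 and +36 mm guide cap and front block with 2 mm play a side; from x = -37 to +28 fingers have room beside the rail. Lay the valve 3 to 4 mm short of it (jig -x): +-2.5 mm play there
- nest_mid (a point): nest at jig y = 0 mm: where the origin of a loaded, clamped valve lies; on a white rail 14 mm wide, top 28 mm above the desk, 12 above the plate. White cheeks with sloped lips (tops 43 mm above the desk) at jig x = -43 and +36 mm guide cap and front block with 2 mm play a side; from x = -37 to +28 fingers have room beside the rail. Lay the valve 3 to 4 mm short of it (jig -x): +-2.5 mm play there
- nest_right (a point): nest at jig y = -52 mm: where the origin of a loaded, clamped valve lies; on a white rail 14 mm wide, top 28 mm above the desk, 12 above the plate. White cheeks with sloped lips (tops 43 mm above the desk) at jig x = -43 and +36 mm guide cap and front block with 2 mm play a side; from x = -37 to +28 fingers have room beside the rail. Lay the valve 3 to 4 mm short of it (jig -x): +-2.5 mm play there
- teal_valve: dispensing valve with a teal-green square body, blue elbow on top, 22 x 105 x 40 mm, 0.1 to 0.24 kg. Origin: centre of the underside; y to the nozzle, z up. Grasp the square body across x: 21.5 mm wide and high, y = -36 to +7 mm (centre of mass y = -14); elbow 11 mm wide, y = -24 to +5, up to z = 40. Front block 17 mm wide at y = 7 to 44, round white cap at y = -36 to -52. May be absent
- teal_valve_nozzle (a point): the tip of that valve's nozzle, on its long axis, 52.5 mm ahead (+y) of its origin and 10.7 mm above its underside
- black_valve: dispensing valve with a black square body, blue elbow on top, 22 x 105 x 40 mm, 0.1 to 0.24 kg. Origin: centre of the underside; y to the nozzle, z up. Grasp the square body across x: 21.5 mm wide and high, y = -36 to +7 mm (centre of mass y = -14); elbow 11 mm wide, y = -24 to +5, up to z = 40. Front block 17 mm wide at y = 7 to 44, round white cap at y = -36 to -52. May be absent
- black_valve_nozzle (a point): the tip of that valve's nozzle, on its long axis, 52.5 mm ahead (+y) of its origin and 10.7 mm above its underside
- silver_valve: dispensing valve with a plain silver-grey square body, blue elbow on top, 22 x 105 x 40 mm, 0.1 to 0.24 kg. Origin: centre of the underside; y to the nozzle, z up. Grasp the square body across x: 21.5 mm wide and high, y = -36 to +7 mm (centre of mass y = -14); elbow 11 mm wide, y = -24 to +5, up to z = 40. Front block 17 mm wide at y = 7 to 44, round white cap at y = -36 to -52. May be absent
- silver_valve_nozzle (a point): the tip of that valve's nozzle, on its long axis, 52.5 mm ahead (+y) of its origin and 10.7 mm above its underside
- guard (a joint): position of the clear hood guard along its track, m: 0 shut (over the nests), 0.215 fully open (to the operator's left); stays where it is left, drags with about 2 N
- guard_handle (a point): middle of the guard's black bar handle: round bar 12 mm thick, 90 mm long along the jig's x, 136 mm above the desk, its axis 40 mm above the hood's top (hood 205 mm long in y, 161 mm wide, top 97 mm above the desk); over the hood's right part, at jig y = -65 mm when shut; moves with the guard along the jig's y
- lever (a joint): angle of the ratchet lever, rad: 0 pointing at the operator (jig -x), positive to the operator's left, stops at -0.68 and +0.68. Swinging it to positive (clockwise from above) turns the clamp screw; swinging back clicks over the teeth and leaves the screw where it is. 16 teeth: a new swing bites within one tooth (0.39 rad)
- lever_grip (a point): middle of the lever's upright red cylindrical grip, 18 mm in diameter, 54 to 98 mm above the desk, 72 mm from the pivot, above a steel arm whose top is 54 mm above the desk
- lever_pivot (a point): point on the lever's vertical turning axis, 80 mm above the desk (the same height as lever_grip)
- screw (a joint): angle of the clamp screw, rad: starts between 0 and 0.8, 7.0 = hard home (the pusher then holds the valves against the seals); drives the pusher 1.14 mm a radian and does not turn back by itself. A swing takes 3 to 7 N at the grip and stops dead when the screw is home
- amber_barrel: amber syringe barrel lying right of the jig, 34 x 88 x 30 mm; a bystander
- milky_tub: milky open tub behind the jig, 46 x 60 x 28 mm; a bystander
- drill_block: beige nylon block with two holes left of the jig, 34 x 48 x 22 mm; a bystander
- screw_cup: small clear cup right of the jig, 35 mm wide, 26 mm high; a bystander

How it is judged:
By the outcome, as a careful person would: the job done as asked, in the order asked, and still so for the second after the job is handed in, with the robot touching nothing.
Of teal_valve, black_valve, silver_valve only 2 to 3 are there at a start; the rules pass over those that are not, and their reading is None.
At some moment in a run one of teal_valve, black_valve, silver_valve may be knocked a few centimetres aside while the robot is not near it.
Once in a run the grip may slacken for a moment while it holds something.
It also fails if it takes over 210 s, if anything falls off the work surface, if the arm or the gripper's body presses on something with over 40 N, if the wrist force passes 120 N, or if a joint passes its speed limit or range.

## Working session

There is one attempt and no reset: what is moved stays moved. The work goes in short steps, Python scripts to look and compute and a tool call to move; the robot and the scene stay as the last step left them, time stands still between calls to the robot, and variables do not carry over. Pictures are saved under pics/ and viewed, at most 14 in all, crops included, and the job is handed in when it is done.

Besides the shell and the picture viewer there is one more tool, called after ">>>" as a command line: name --argument value ..., lists and objects as JSON in quotes. play_rows: Moves the arm, as the interface text tells. Its arguments: {"type":"object","properties":{"translation":{"type":"array","items":{"type":"array","items":{"type":"number","minimum":-1,"maximum":1}}},"twist":{"type":"array","items":{"type":"array","items":{"type":"number","minimum":-1,"maximum":1}}},"gripper":{"type":"array","items":{"type":"number"}}},"required":["translation","twist","gripper"]}

```bash
mkdir -p pics; ls; cat > h.py <<'E'
import numpy as np, cv2
from bench import robot
def save(cam,name):
    im=robot.snapshot(cam); cv2.imwrite('pics/'+name+'.png',im[:,:,::-1]); return im
def rep(names,cam,f='spot_point',n=2):
    for k in names:
        try: r=getattr(robot,f)(k,cam)
        except Exception as e: print(k,e); continue
        print(cam,k,[(np.round(d['centre'],3).tolist(),round(d['score'],2)) for d in r[:n]])
def ray(cam,uv,z):
    c=robot.camera_model(cam);K=np.array(c['camera_matrix'])
    p=cv2.undistortPoints(np.array([[uv]],float),K,np.array([c['k1'],0,0,0,0.]))[0,0]
    R=cv2.Rodrigues(np.array(c['rvec'],float))[0];t=np.array(c['tvec'],float).ravel()
    o=-R.T@t;d=R.T@np.array([p[0],p[1],1]);return o+d*(z-o[2])/d[2]
def proj(cam,P):
    c=robot.camera_model(cam)
    return cv2.projectPoints(np.array(P,float).reshape(-1,3),np.array(c['rvec'],float),np.array(c['tvec'],float),np.array(c['camera_matrix']),np.array([c['k1'],0,0,0,0.]))[0].reshape(-1,2)
E
python3 - <<'E'
from h import *
o=robot.get_obs();print(o['time'],o['tool_pos'],o['ee_rot'],o['width'])
for c in('scene','side'):
    save(c,c+'0')
    rep(['jig','seal_face','pusher_face','nest_left','nest_mid','nest_right','teal_valve','teal_valve_nozzle','black_valve','black_valve_nozzle','silver_valve','silver_valve_nozzle','guard_handle','lever_grip','lever_pivot'],c)
E
```

```text
pics
0.0 [ 0.2246266  -0.50190144  0.40351948] [-3.13942215e+00 -2.28126581e-04  4.20779238e-01] 0.09373374024197015
scene jig [([0.641, 0.169, -0.002], 0.68)]
scene seal_face []
scene pusher_face []
scene nest_left [([0.456, 0.189, 0.011], 0.26)]
scene nest_mid [([0.474, -0.121, 0.011], 0.72)]
scene nest_right [([0.64, 0.112, 0.028], 0.82), ([0.796, 0.157, 0.0], 0.29)]
scene teal_valve [([0.478, -0.178, -0.002], 0.9), ([0.795, 0.158, 0.0], 0.23)]
scene teal_valve_nozzle [([0.473, -0.122, 0.011], 0.59), ([0.654, -0.224, 0.0], 0.3)]
scene black_valve [([0.457, 0.322, 0.002], 0.47)]
scene black_valve_nozzle [([0.442, 0.38, 0.009], 0.51)]
scene silver_valve [([0.454, 0.133, 0.001], 0.51)]
scene silver_valve_nozzle [([0.453, 0.187, 0.01], 0.56)]
scene guard_handle [([0.641, 0.109, 0.138], 0.64)]
scene lever_grip [([0.494, 0.022, 0.083], 0.86), ([0.796, 0.158, -0.002], 0.46)]
scene lever_pivot [([0.574, 0.02, 0.081], 0.83)]
side jig [([0.646, 0.169, -0.001], 0.57)]
side seal_face []
side pusher_face []
side nest_left [([0.647, 0.216, 0.028], 0.89)]
side nest_mid [([0.446, 0.382, 0.013], 0.61)]
side nest_right []
side teal_valve [([0.482, -0.17, 0.002], 0.46)]
side teal_valve_nozzle [([0.453, 0.191, 0.008], 0.54), ([0.468, -0.119, 0.015], 0.46)]
side black_valve [([0.452, 0.329, 0.0], 0.47), ([0.657, -0.226, 0.001], 0.43)]
side black_valve_nozzle [([0.644, 0.168, -0.002], 0.74), ([0.446, 0.381, 0.015], 0.5)]
side silver_valve [([0.452, 0.136, -0.001], 0.62)]
side silver_valve_nozzle [([0.454, 0.192, 0.01], 0.6), ([0.642, 0.168, -0.001], 0.29)]
side guard_handle [([0.642, 0.103, 0.141], 0.6)]
side lever_grip [([0.494, 0.02, 0.08], 0.44)]
side lever_pivot []
```

View pics/scene0.png

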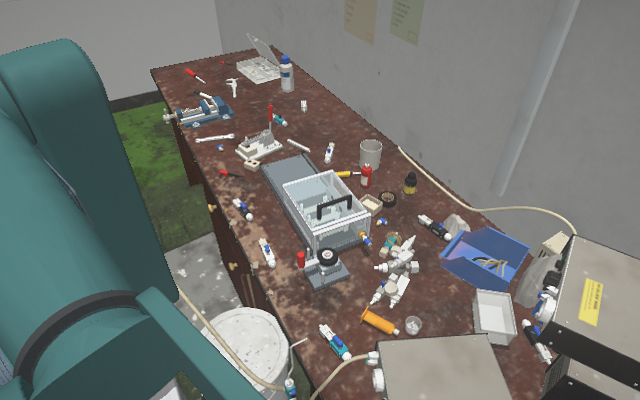

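View pics/side0.png

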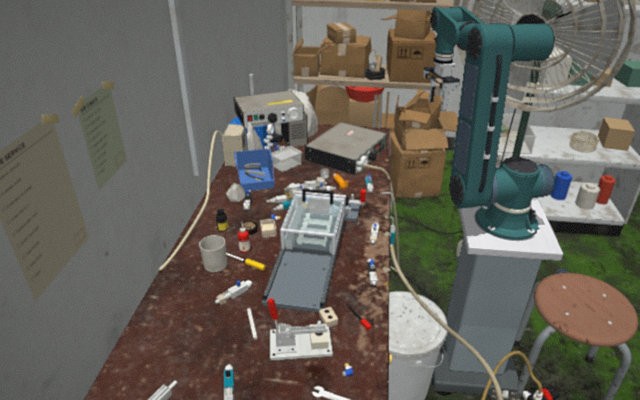

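Scene picture: three single valves lie along the front edge, at about (243,208) black, (267,252) silver and (335,342) teal. The jig with its shut guard is at (325,205), the lever at (302,260). Side picture agrees: valves at about (372,268), (374,232) and (369,183). Heading for the guard handle.

>>> play_rows --translation '[[0,0,0],[0,0,0],[0,0,0],[0,0,0],[0,0,0],[0.7,-1,0],[0.7,-1,0],[0.7,-1,0]]' --twist '[[0,0,1],[0,0,1],[0,0,1],[0,0,1],[0,0,0.2],[0,0,0],[0,0,0],[0,0,0]]' --gripper '[1,1,1,1,1,1,1,1]'

```text
time: 2.4
tool_pos: [0.309, -0.3808, 0.4046]
ee_rot: [-3.142, -0.0, 0.001]
wrist_force: [1.0, -0.4, 0.7]
width: 0.0938
finger_force: 0.0
```

>>> play_rows --translation '[[0.7,-1,0],[0.7,-1,0],[0.7,-1,0],[0.7,-1,0],[0.7,-1,0],[0.7,-1,0],[0.7,-1,0],[0.7,-1,0]]' --twist '[[0,0,0],[0,0,0],[0,0,0],[0,0,0],[0,0,0],[0,0,0],[0,0,0],[0,0,0]]' --gripper '[1,1,1,1,1,1,1,1]'

```text
time: 3.2
tool_pos: [0.5331, -0.0598, 0.4049]
ee_rot: [3.141, -0.001, 0.003]
wrist_force: [-0.1, -0.5, -0.5]
width: 0.0939
finger_force: 0.0
```

>>> play_rows --translation '[[0.6,-1,0],[0.6,-1,0],[0.5,-1,0],[0.5,-1,0],[0,0,0],[0,0,0]]' --twist '[[0,0,0],[0,0,0],[0,0,0],[0,0,0],[0,0,0],[0,0,0]]' --gripper '[1,1,1,1,1,1]'

```text
time: 3.8
tool_pos: [0.6204, 0.0991, 0.404]
ee_rot: [3.141, 0.001, 0.004]
wrist_force: [0.3, 0.6, 0.6]
width: 0.0939
finger_force: 0.0
```

```bash
python3 - <<'E'
from h import *
o=robot.get_obs();print(o['time'],o['tool_pos'],o['ee_rot'],o['width'])
save('wrist','w1')
rep(['guard_handle','nest_left','nest_mid','nest_right','lever_grip','lever_pivot','jig','silver_valve','seal_face','pusher_face'],'wrist')
E
```

```text
3.8 [0.62035468 0.09911544 0.40397287] [3.14075535e+00 1.28819183e-03 3.69301728e-03] 0.09394229890985284
wrist guard_handle [([0.639, 0.107, 0.138], 0.83)]
wrist nest_left []
wrist nest_mid []
wrist nest_right [([0.572, 0.023, 0.082], 0.25)]
wrist lever_grip [([0.496, 0.024, 0.079], 0.86)]
wrist lever_pivot [([0.572, 0.025, 0.079], 0.92)]
wrist jig []
wrist silver_valve [([0.45, 0.139, -0.0], 0.89)]
wrist seal_face [([0.455, 0.188, 0.012], 0.29)]
wrist pusher_face []
```

View pics/w1.png

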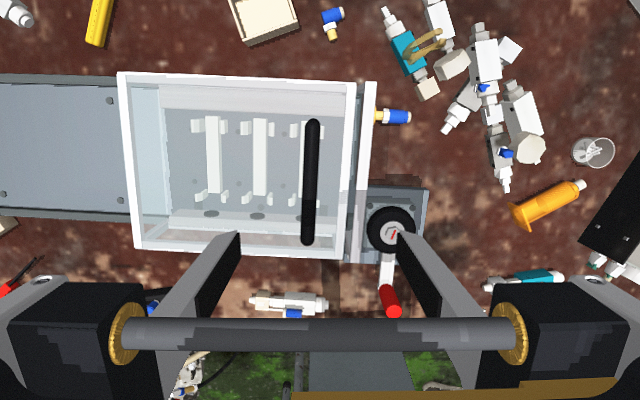

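The wrist picture shows the shut guard with the handle from (313,121) to (307,244), and three nests at about (212,155), (260,155) and (305,155). The lever is at (388,300), and the silver valve at (290,304). The jig is turned slightly.

```bash
python3 - <<'E'
from h import *
im=cv2.imread('pics/w1.png')
hsv=im.max(2)
# handle mask
m=((hsv<45)).astype(np.uint8);m[:100]=0;m[260:]=0;m[:,:285]=0;m[:,335:]=0
n,l,s,c=cv2.connectedComponentsWithStats(m);i=1+np.argmax(s[1:,4]);ys,xs=np.where(l==i)
print(s[i]);vx,vy,x0,y0=cv2.fitLine(np.c_[xs,ys].astype(np.float32),2,0,.01,.01).ravel()
for y in(ys.min(),ys.max()):
    print('handle',ray('wrist',(x0+vx/vy*(y-y0),y),.138).round(4))
for nm,uv,z in[('plate back l',(0,73),.026),('plate back r',(125,78),.026),('hood tl',(118,73),.097),('hood bl',(136,247),.097),('hood tr',(350,83),.097),('hood br',(344,262),.097),('grip top',(394,311),.098),('grip bot',(384,288),.054),('knob',(392,233),.09),
 ('railL top',(212,117),.028),('railL bot',(215,192),.028),('railR',(308,122),.028)]:
    print(nm,ray('wrist',uv,z).round(4))
E
```

```text
[ 301  119   19  126 1656]
handle [0.6925 0.1036 0.138 ]
handle [0.5916 0.1093 0.138 ]
plate back l [0.7429 0.4481 0.026 ]
plate back r [0.7337 0.306  0.026 ]
hood tl [0.7311 0.2708 0.097 ]
hood bl [0.5701 0.2791 0.097 ]
hood tr [0.7212 0.0725 0.097 ]
hood br [0.5545 0.0742 0.097 ]
grip top [0.4988 0.0212 0.098 ]
grip bot [0.4993 0.023  0.054 ]
knob [0.5822 0.027  0.09  ]
railL top [0.692  0.2144 0.028 ]
railL bot [0.6082 0.2182 0.028 ]
railR [0.6862 0.1105 0.028 ]
```

>>> play_rows --translation '[[0.5,-0.2,0],[0,0,0.8],[0,0,0.6],[0,0,0.4],[0,0,0.4],[0,0,0],[0,0,0]]' --twist '[[0,0,0.4],[0,0,0],[0,0,0],[0,0,0],[0,0,0],[0,0,0],[0,0,0]]' --gripper '[1,1,1,1,1,1,1]'

```text
time: 5.05
tool_pos: [0.6403, 0.1062, 0.3169]
ee_rot: [3.141, -0.0, -0.039]
wrist_force: [-0.9, -0.4, 0.5]
width: 0.0934
finger_force: 0.0
```

>>> play_rows --translation '[[0,0,0],[0,0,0],[0,0,0],[0,0,0],[0,0,0],[0,0,0]]' --twist '[[0,0,0.15],[0,0,0],[0,0,0],[0,0,0],[0,0,0],[0,0,0]]' --gripper '[-0.4,-1,-1,-1,-1,-1]'

```text
time: 5.65
tool_pos: [0.6402, 0.1063, 0.3167]
ee_rot: [3.141, -0.0, -0.054]
wrist_force: [-0.0, -0.3, -0.2]
width: 0.0495
finger_force: 0.0
```

>>> play_rows --translation '[[0,-0.5,0],[0,-0.7,0],[0,-0.7,0],[0,-0.7,0],[0,-0.7,0],[0,-0.7,0],[0,-0.7,0],[0,-0.3,0]]' --twist '[[0,0,0],[0,0,0],[0,0,0],[0,0,0],[0,0,0],[0,0,0],[0,0,0],[0,0,0]]' --gripper '[-1,-1,-1,-1,-1,-1,-1,-1]'

```text
time: 6.45
tool_pos: [0.6506, 0.3078, 0.3168]
ee_rot: [3.141, 0.001, -0.052]
wrist_force: [-2.2, -3.0, 2.6]
width: 0.0112
finger_force: 30.0
```

>>> play_rows --translation '[[0,-0.25,0],[0,-0.1,0],[0,0,0]]' --twist '[[0,0,0],[0,0,0],[0,0,0]]' --gripper '[-1,-1,-1]'

```text
time: 6.75
tool_pos: [0.6516, 0.3166, 0.3167]
ee_rot: [3.132, 0.004, -0.057]
wrist_force: [-6.0, -10.0, 4.7]
width: 0.0111
finger_force: 30.0
```

>>> play_rows --translation '[[0,-0.05,0],[0,0,0]]' --twist '[[0,0,0],[0,0,0]]' --gripper '[-1,-1]'

```text
time: 6.95
tool_pos: [0.6518, 0.3171, 0.3168]
ee_rot: [3.129, 0.005, -0.059]
wrist_force: [-6.5, -13.7, 4.9]
width: 0.011
finger_force: 30.0
```

>>> play_rows --translation '[[0,0.12,0],[0,0,0],[0,0,-0.5],[0,0,-0.8],[0,0,-0.8],[-0.2,1,0],[-0.3,1,0],[-0.3,1,0]]' --twist '[[0,0,0],[0,0,0],[0,0,0],[0,0,0],[0,0,0],[0,0,0],[0,0,0],[0,0,0]]' --gripper '[0,0,0,0,0,0.5,1,1]'

```text
time: 7.75
tool_pos: [0.6129, 0.1985, 0.4007]
ee_rot: [-3.141, -0.002, -0.053]
wrist_force: [-0.2, -0.2, -0.4]
width: 0.0676
finger_force: 0.0
```

>>> play_rows --translation '[[-0.4,0.8,0],[-0.5,0,0],[0,0,0],[0,0,0]]' --twist '[[0,0,0],[0,0,0],[0,0,0],[0,0,0]]' --gripper '[1,1,1,1]'

```text
time: 8.15
tool_pos: [0.5757, 0.1694, 0.401]
ee_rot: [-3.141, -0.002, -0.054]
wrist_force: [-0.2, 1.0, 0.4]
width: 0.0936
finger_force: 0.0
```

```bash
python3 - <<'E'
from h import *
o=robot.get_obs();print(o['time'],o['tool_pos'],o['ee_rot'],o['width'])
save('wrist','w2')
rep(['nest_left','nest_mid','nest_right','jig','seal_face','pusher_face','guard_handle','lever_pivot','lever_grip','silver_valve','silver_valve_nozzle','black_valve','black_valve_nozzle','teal_valve','teal_valve_nozzle'],'wrist')
im=cv2.imread('pics/w2.png'); cv2.imwrite('pics/w2b.png',cv2.resize(im[:300,:],None,fx=1.25,fy=1.25))
E
```

```text
8.15 [0.57567777 0.16939462 0.40102307] [-3.14083557e+00 -1.76275298e-03 -5.37841162e-02] 0.09359770716266062
wrist nest_left [([0.643, 0.218, 0.025], 0.55)]
wrist nest_mid [([0.644, 0.162, 0.026], 0.97)]
wrist nest_right [([0.64, 0.111, 0.029], 0.86)]
wrist jig [([0.641, 0.168, -0.0], 0.83), ([0.645, 0.22, 0.024], 0.27)]
wrist seal_face [([0.695, 0.162, 0.037], 0.8)]
wrist pusher_face [([0.583, 0.166, 0.039], 0.96)]
wrist guard_handle [([0.651, 0.314, 0.139], 0.77)]
wrist lever_pivot [([0.558, 0.516, -0.002], 0.49), ([0.595, -0.184, -0.0], 0.35)]
wrist lever_grip [([0.498, 0.021, 0.078], 0.57), ([0.445, 0.379, 0.01], 0.3)]
wrist silver_valve [([0.449, 0.138, 0.002], 0.7)]
wrist silver_valve_nozzle [([0.453, 0.188, 0.012], 0.78), ([0.644, 0.165, 0.001], 0.63)]
wrist black_valve [([0.481, -0.17, 0.002], 0.52)]
wrist black_valve_nozzle [([0.446, 0.381, 0.007], 0.53)]
wrist teal_valve [([0.48, -0.175, -0.004], 0.78), ([0.582, 0.164, 0.042], 0.65)]
wrist teal_valve_nozzle [([0.475, -0.121, 0.012], 0.91)]
```

View pics/w2b.png

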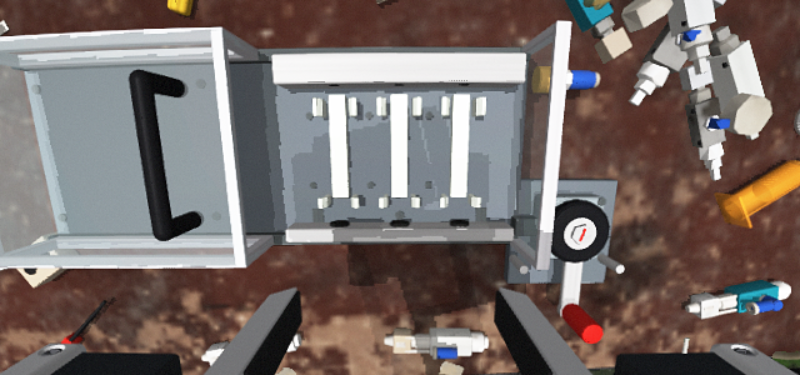

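Picture: the guard is fully open (handle at (150,155)), and the three bare nest rails stand at (338,145), (399,145) and (460,145). The silver valve is at (435,342), teal at (740,300), black half hidden at (250,350), nozzles all to the left.

```bash
python3 - <<'E'
from h import *
o=robot.get_obs();print(np.round(o['joint_positions'],3))
im=cv2.imread('pics/w2.png');g=im.min(2)
m=(g>200).astype(np.uint8);
C=[]
for cx in(270,319,368):
    mm=np.zeros_like(m);mm[72:163,cx-12:cx+12]=m[72:163,cx-12:cx+12]
    n,l,s,c=cv2.connectedComponentsWithStats(mm);i=1+np.argmax(s[1:,4]);ys,xs=np.where(l==i)
    a,b,x0,y0=cv2.fitLine(np.c_[xs,ys].astype(np.float32),2,0,.01,.01).ravel()
    P=[ray('wrist',(x0+a/b*(y-y0),y),.028) for y in(ys.min(),ys.max())]
    d=P[0]-P[1];print(s[i],np.round(P,4).tolist(),np.arctan2(d[1],d[0]));C.append((P[0]+P[1])/2)
d=C[0]-C[2];print('across',np.arctan2(-d[0],d[1]),np.linalg.norm(d),np.mean(C,0))
E
```

```text
[ 0.191  0.199  1.252 -0.     1.69   1.816]
[ 263   76   16   82 1085] [[0.6911, 0.2158, 0.028], [0.6069, 0.22, 0.028]] -0.050128339507972776
[ 312   75   14   83 1095] [[0.689, 0.164, 0.028], [0.604, 0.1682, 0.028]] -0.04908121259915403
[ 360   75   16   83 1084] [[0.6863, 0.1121, 0.028], [0.6012, 0.1162, 0.028]] -0.04799331845640347
across -0.05077072337191005 0.10387302315118825 [0.64642436 0.16605107 0.028     ]
```

>>> play_rows --translation '[[-0.5,0.2,0],[-1,0.8,0],[-1,0.8,0],[-0.5,0.5,0],[0,0,0],[0,0,0],[0,0,0],[0,0,0]]' --twist '[[0,0,0],[0,0,0],[0,0,0],[0,0,-1],[0,0,-1],[0,0,-1],[0,0,-1],[0,0,-1]]' --gripper '[1,1,1,1,1,1,1,1]'

```text
time: 9.75
tool_pos: [0.4524, 0.085, 0.401]
ee_rot: [3.141, -0.001, 0.45]
wrist_force: [-0.1, 0.3, 0.6]
width: 0.0943
finger_force: 0.0
```

>>> play_rows --translation '[[0,0,0],[0,0,0],[0,0,0],[0,0,0],[0,0,0],[0,0,0],[0,0,0],[0,0,0]]' --twist '[[0,0,-1],[0,0,-1],[0,0,-1],[0,0,-1],[0,0,-1],[0,0,-1],[0,0,-1],[0,0,-1]]' --gripper '[0.3,0.3,0.3,0.3,0.3,0.3,0.3,0.3]'

```text
time: 10.55
tool_pos: [0.4526, 0.0851, 0.4008]
ee_rot: [3.141, -0.0, 1.25]
wrist_force: [0.4, 0.1, -0.4]
width: 0.0614
finger_force: 0.0
```

>>> play_rows --translation '[[0,0,0],[0,0,0],[0,0,0],[0,0,0],[0,0,0]]' --twist '[[0,0,-1],[0,0,-1],[0,0,-1],[0,0,-0.2],[0,0,0]]' --gripper '[0.3,0.3,0.3,0.3,0.3]'

```text
time: 11.05
tool_pos: [0.4526, 0.0851, 0.4008]
ee_rot: [3.141, 0.0, 1.564]
wrist_force: [-0.7, -0.2, 0.9]
width: 0.061
finger_force: 0.0
```

```bash
python3 - <<'E'
from h import *
save('wrist','w3')
rep(['silver_valve','silver_valve_nozzle','black_valve','black_valve_nozzle'],'wrist')
E
```

```text
wrist silver_valve [([0.45, 0.136, 0.001], 0.86)]
wrist silver_valve_nozzle [([0.453, 0.192, 0.013], 0.62), ([0.694, 0.162, 0.036], 0.18)]
wrist black_valve []
wrist black_valve_nozzle []
```

View pics/w3.png

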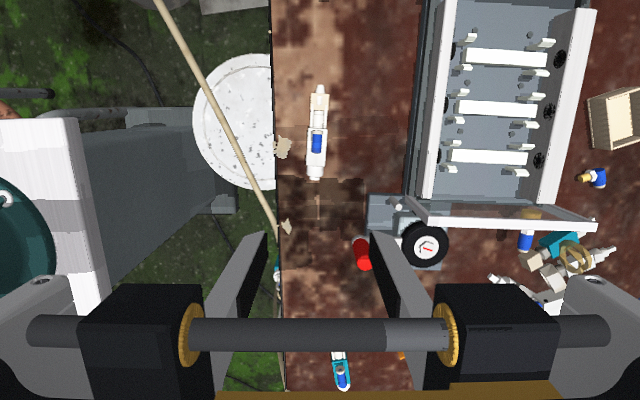

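The silver valve stands nearly vertical in the picture, nozzle at (320,86), cap end at (315,180).

```bash
python3 - <<'E'
from h import *
for uv in[(320,86),(315.5,180)]: print(ray('wrist',uv,.0107).round(4))
for uv in[(307,155),(327,155)]: print(ray('wrist',uv,.0215).round(4))
E
```

```text
[0.4561 0.1904 0.0107]
[0.4503 0.0855 0.0107]
[0.4411 0.1164 0.0215]
[0.4635 0.1162 0.0215]
```

>>> play_rows --translation '[[0.97,0,0],[0,0,1],[0,0,1],[0,0,1],[0,0,0.9],[0,0,0.6],[0,0,0.4],[0,0,0.05]]' --twist '[[0,0,0.5],[0,0,0],[0,0,0],[0,0,0],[0,0,0],[0,0,0],[0,0,0],[0,0,0]]' --gripper '[0.3,0.3,0.3,0.3,0.3,0.3,0.3,0.3]'

```text
time: 12.1
tool_pos: [0.452, 0.1238, 0.2004]
ee_rot: [-3.137, 0.001, 1.515]
wrist_force: [-0.1, -0.3, 0.6]
width: 0.0609
finger_force: 0.0
```

>>> play_rows --translation '[[0,0,0],[0,0,0],[0,0,0],[0,0,0],[0,0,0],[0,0,0],[0,0,0],[0,0,0]]' --twist '[[0,0,0],[0,0,0],[0,0,0],[0,0,0],[0,0,0],[0,0,0],[0,0,0],[0,0,0]]' --gripper '[0.3,-1,-1,-1,-1,-1,-1,-1]'

```text
time: 12.9
tool_pos: [0.4528, 0.124, 0.2028]
ee_rot: [-3.141, 0.0, 1.516]
wrist_force: [-0.6, 0.7, 1.4]
width: 0.0213
finger_force: 30.0
```

>>> play_rows --translation '[[0,0,-0.4],[0,0,-0.8],[0,0,-1],[0,0,-1],[0,0,-0.4],[0,0,0],[0,0,0],[0,0,0]]' --twist '[[0,0,0],[0,0,0],[0,0,0],[0,0,0.66],[0,0,1],[0,0,1],[0,0,1],[0,0,1]]' --gripper '[-1,-1,-1,-1,-1,-1,-1,-1]'

```text
time: 13.7
tool_pos: [0.4528, 0.1239, 0.3463]
ee_rot: [-3.141, 0.0, 1.046]
wrist_force: [0.2, -0.6, -1.6]
width: 0.0214
finger_force: 30.0
```

>>> play_rows --translation '[[0,0,0],[0,0,0],[0,0,0],[0,0,0],[0,0,0],[0,0,0],[0,0,0],[0,0,0]]' --twist '[[0,0,1],[0,0,1],[0,0,1],[0,0,1],[0,0,1],[0,0,1],[0,0,1],[0,0,1]]' --gripper '[-1,-1,-1,-1,-1,-1,-1,-1]'

```text
time: 14.5
tool_pos: [0.4528, 0.1239, 0.346]
ee_rot: [3.142, 0.001, 0.246]
wrist_force: [-0.0, -0.3, -1.8]
width: 0.0213
finger_force: 30.0
```

>>> play_rows --translation '[[0,0,0],[0,0,0],[0,0,0],[0.8,-0.25,0],[1,-0.3,0],[1,-0.3,0],[1,-0.3,0],[0.47,-0.14,0]]' --twist '[[0,0,1],[0,0,1],[0,0,1],[0,0,0],[0,0,0],[0,0,0],[0,0,0],[0,0,0]]' --gripper '[-1,-1,-1,-1,-1,-1,-1,-1]'

```text
time: 15.3
tool_pos: [0.6286, 0.1674, 0.3446]
ee_rot: [3.141, 0.001, -0.05]
wrist_force: [0.5, -0.4, -1.8]
width: 0.0213
finger_force: 30.0
```

>>> play_rows --translation '[[0,0,0],[0,0,0]]' --twist '[[0,0,0],[0,0,0]]' --gripper '[-1,-1]'

```text
time: 15.5
tool_pos: [0.6259, 0.1669, 0.3454]
ee_rot: [3.141, 0.003, -0.05]
wrist_force: [-0.6, 0.4, -1.6]
width: 0.0211
finger_force: 30.0
```

```bash
python3 - <<'E'
from h import *
o=robot.get_obs();print(o['time'],o['tool_pos'],o['ee_rot'],o['width'])
save('wrist','w4')
rep(['nest_left','nest_mid','nest_right','seal_face','pusher_face','silver_valve_nozzle','silver_valve'],'wrist')
E
```

```text
15.5 [0.6259294  0.16692946 0.34536263] [ 3.14086295e+00  2.50753374e-03 -5.01034582e-02] 0.021108659716666766
wrist nest_left [([0.643, 0.22, 0.026], 0.7), ([0.482, -0.174, -0.0], 0.56)]
wrist nest_mid [([0.572, 0.026, 0.082], 0.37)]
wrist nest_right [([0.642, 0.11, 0.028], 0.78)]
wrist seal_face [([0.692, 0.164, 0.034], 0.67), ([0.571, 0.022, 0.083], 0.65)]
wrist pusher_face []
wrist silver_valve_nozzle [([0.689, 0.162, 0.16], 0.61)]
wrist silver_valve [([0.638, 0.165, 0.141], 0.96)]
```

View pics/w4.png

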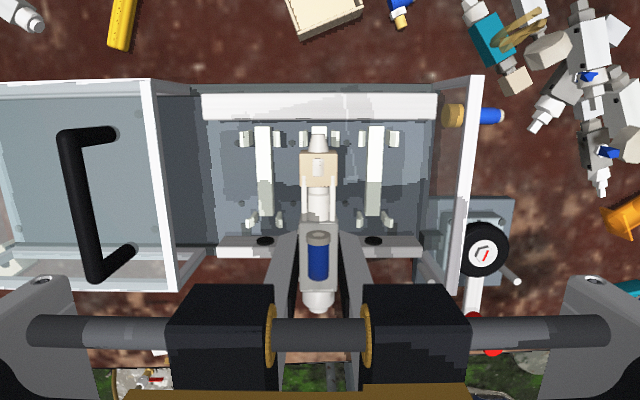

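The valve is held level with its nozzle at (318,131). The seal block's front edge is at (318,119), and the rails to left and right are free.

```bash
python3 - <<'E'
from h import *
for n,uv,z in[('nozzle',(318,131),.1535),('nozzleT',(319,137),.157),('sealL',(240,118),.050),('sealR',(400,121),.050),('pushL',(235,236),.047),('pushR',(400,237),.047),('pushL b',(235,258),.047),('rail',(263,127),.028),('rail',(263,216),.028)]: 
    print(n,ray('wrist',uv,z).round(4))
J=lambda x,y,z:[.6435+x*.99875+y*.05,.1662-x*.05+y*.99875,z]
P=[J(.052,.052,.05),J(.052,-.06,.05),J(-.064,.052,.047),J(-.064,-.052,.047),J(.036,.052,.043),J(-.043,.052,.043)]
print(proj('wrist',P).round(1))
E
```

```text
nozzle [0.6938 0.1652 0.1535]
nozzleT [0.6909 0.1649 0.157 ]
sealL [0.7015 0.2305 0.05  ]
sealR [0.6921 0.0962 0.05  ]
pushL [0.5947 0.2484 0.047 ]
pushR [0.5857 0.0938 0.047 ]
pushL b [0.5722 0.2512 0.047 ]
rail [0.6921 0.2156 0.028 ]
rail [0.6069 0.2238 0.028 ]
[[258.1 121.2]
 [391.1 121. ]
 [264.9 247. ]
 [374.8 246.9]
 [260.4 139.6]
 [264.5 224.7]]
```

>>> play_rows --translation '[[0,0,0.8],[0,0,0.8],[0,0,0.5],[0,0,0.3],[0,0,0.2],[0,0,0.1],[0,0,0.1],[0,0,0]]' --twist '[[0,0,0],[0,0,0],[0,0,0],[0,0,0],[0,0,0],[0,0,0],[0,0,0],[0,0,0]]' --gripper '[-1,-1,-1,-1,-1,-1,-1,-1]'

```text
time: 16.7
tool_pos: [0.6266, 0.167, 0.2355]
ee_rot: [-3.141, -0.003, -0.05]
wrist_force: [1.4, 0.1, -1.7]
width: 0.0215
finger_force: 30.0
```

>>> play_rows --translation '[[0,0,0.06],[0,0,0]]' --twist '[[0,0,0],[0,0,0]]' --gripper '[-1,-1]'

```text
time: 16.9
tool_pos: [0.6266, 0.167, 0.2331]
ee_rot: [-3.141, -0.003, -0.05]
wrist_force: [2.4, 0.5, -0.5]
width: 0.0213
finger_force: 30.0
```

>>> play_rows --translation '[[0,0,0.05],[0,0,0]]' --twist '[[0,0,0],[0,0,0]]' --gripper '[-1,-1]'

```text
time: 17.1
tool_pos: [0.6266, 0.167, 0.231]
ee_rot: [-3.141, -0.003, -0.05]
wrist_force: [2.8, 0.6, -0.5]
width: 0.0211
finger_force: 30.0
```

>>> play_rows --translation '[[0,0,0],[0,0,0],[0,0,0],[0,0,0],[0,0,-0.4],[0,0,-0.8],[0,0,-1],[0,0,-1]]' --twist '[[0,0,0],[0,0,0],[0,0,0],[0,0,0],[0,0,0],[0,0,0],[0,0,0],[0,0,0]]' --gripper '[-0.28,-0.28,-0.28,-0.28,-0.28,-0.28,-0.28,-0.2]'

```text
time: 17.9
tool_pos: [0.6257, 0.1669, 0.3606]
ee_rot: [3.142, -0.0, -0.05]
wrist_force: [1.8, -0.2, 0.1]
width: 0.0371
finger_force: 0.0
```

>>> play_rows --translation '[[-1,0,-0.7],[-0.2,0,-0.6],[0,0,0],[0,0,0]]' --twist '[[0,0,0],[0,0,0],[0,0,0],[0,0,0]]' --gripper '[1,1,1,1]'

```text
time: 18.3
tool_pos: [0.5781, 0.1693, 0.4114]
ee_rot: [-3.141, -0.003, -0.05]
wrist_force: [0.4, 0.9, -0.4]
width: 0.0666
finger_force: 0.0
```

```bash
python3 - <<'E'
from h import *
o=robot.get_obs();print(o['time'],o['tool_pos'],o['ee_rot'],o['width'])
im=save('wrist','w5')[:,:,::-1]
rep(['silver_valve_nozzle','silver_valve','teal_valve','teal_valve_nozzle','black_valve','black_valve_nozzle'],'wrist')
rep(['teal_valve','teal_valve_nozzle','black_valve','black_valve_nozzle'],'scene')
cv2.imwrite('pics/w5c.png',cv2.resize(im[40:240,200:470],None,fx=2.9,fy=2.9,interpolation=3))
E
```

```text
18.3 [0.5780979  0.16932009 0.41140157] [-3.14113830e+00 -2.69192292e-03 -5.01280081e-02] 0.06658245112768116
wrist silver_valve_nozzle [([0.693, 0.163, 0.041], 0.65), ([0.644, 0.164, 0.026], 0.37)]
wrist silver_valve [([0.641, 0.169, 0.028], 0.73), ([0.695, 0.163, 0.034], 0.46)]
wrist teal_valve [([0.48, -0.176, -0.002], 0.58), ([0.45, 0.328, 0.002], 0.49)]
wrist teal_valve_nozzle [([0.473, -0.125, 0.012], 0.83)]
wrist black_valve [([0.451, 0.327, 0.001], 0.86)]
wrist black_valve_nozzle [([0.445, 0.38, 0.01], 0.94)]
scene teal_valve [([0.478, -0.178, -0.002], 0.9), ([0.795, 0.158, 0.0], 0.23)]
scene teal_valve_nozzle [([0.473, -0.122, 0.011], 0.59), ([0.654, -0.224, 0.0], 0.3)]
scene black_valve [([0.457, 0.322, 0.002], 0.47)]
scene black_valve_nozzle [([0.442, 0.38, 0.009], 0.51)]
```

View pics/w5c.png

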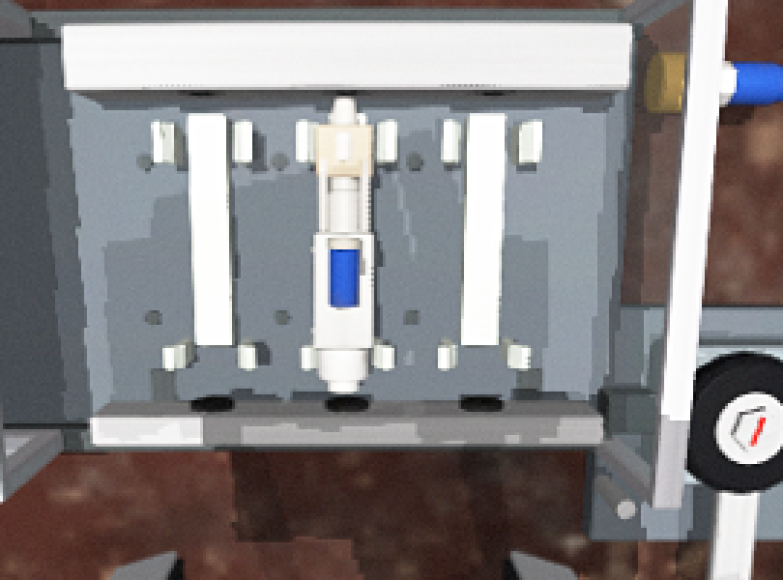

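Silver sits squarely in the middle nest (at (345,260) in the crop), clear of both the seal and the pad. Next is teal.

>>> play_rows --translation '[[-0.2,1,0],[-0.2,1,0],[-0.2,1,0],[-0.2,1,0],[-0.2,1,0],[-0.2,1,0],[-0.2,1,0],[-0.2,1,0]]' --twist '[[0,0,0],[0,0,0],[0,0,0],[0,0,0],[0,0,0],[0,0,0],[0,0,0],[0,0,0]]' --gripper '[1,1,1,1,1,1,1,1]'

```text
time: 19.65
tool_pos: [0.4974, -0.1485, 0.4106]
ee_rot: [3.141, -0.001, -0.05]
wrist_force: [0.5, -0.7, 0.0]
width: 0.0942
finger_force: 0.0
```

>>> play_rows --translation '[[-0.1,1,0],[-0.1,0.95,0],[0,0,0],[0,0,0],[0,0,0],[0,0,0],[0,0,0],[0,0,0]]' --twist '[[0,0,0],[0,0,-0.5],[0,0,-1],[0,0,-1],[0,0,-1],[0,0,-1],[0,0,-1],[0,0,-1]]' --gripper '[1,1,1,1,1,0.3,0.3,0.3]'

```text
time: 20.45
tool_pos: [0.4862, -0.2246, 0.4104]
ee_rot: [3.141, -0.0, 0.604]
wrist_force: [0.2, 0.1, 0.9]
width: 0.0733
finger_force: 0.0
```

>>> play_rows --translation '[[0,0,0],[0,0,0],[0,0,0],[0,0,0],[0,0,0],[0,0,0],[0,0,0],[0,0,0]]' --twist '[[0,0,-1],[0,0,-1],[0,0,-1],[0,0,-1],[0,0,-1],[0,0,-1],[0,0,-1],[0,0,-1]]' --gripper '[0.3,0.3,0.3,0.3,0.3,0.3,0.3,0.3]'

```text
time: 21.25
tool_pos: [0.4862, -0.2245, 0.4104]
ee_rot: [3.141, 0.0, 1.404]
wrist_force: [0.7, -0.5, 0.3]
width: 0.0609
finger_force: 0.0
```

>>> play_rows --translation '[[0,0,0],[0,0,0],[0,0,0],[0,0,0],[0,0,0]]' --twist '[[0,0,-1],[0,0,-1],[0,0,-1],[0,0,0],[0,0,0]]' --gripper '[0.3,0.3,0.3,0.3,0.3]'

```text
time: 21.75
tool_pos: [0.4862, -0.2245, 0.4104]
ee_rot: [3.141, 0.0, 1.698]
wrist_force: [0.3, -0.3, 0.1]
width: 0.0611
finger_force: 0.0
```

```bash
python3 - <<'E'
from h import *
o=robot.get_obs();print(o['time'],o['tool_pos'],o['ee_rot'],o['width'])
save('wrist','w6')
rep(['teal_valve','teal_valve_nozzle'],'wrist')
print([ray('scene',(375,350),z).round(3) for z in(0,.05,.1)])
E
```

```text
21.75 [ 0.48621093 -0.22453738  0.41039905] [3.14139581e+00 2.60463996e-04 1.69770503e+00] 0.06114592353833926
wrist teal_valve [([0.48, -0.174, -0.002], 0.65)]
wrist teal_valve_nozzle [([0.474, -0.123, 0.012], 0.76)]
[array([ 0.552, -0.228,  0.   ]), array([ 0.534, -0.247,  0.05 ]), array([ 0.515, -0.265,  0.1  ])]
```

View pics/w6.png

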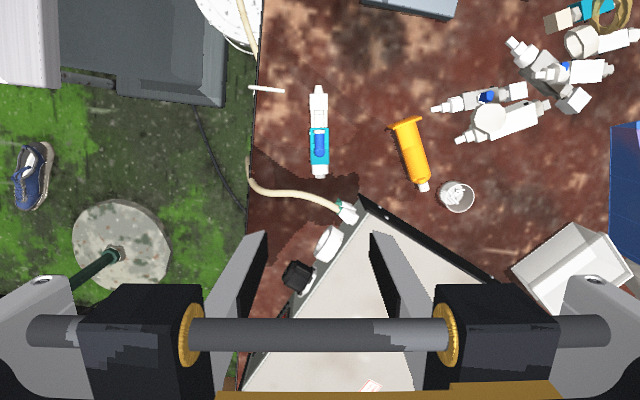

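```bash
python3 - <<'E'
from h import *
for z in(.04,.06,.08,.1,.12): print(z,ray('wrist',(362,200),z).round(3),ray('scene',(380,348),z).round(3), 'left edge',ray('wrist',(315,265),z).round(3),ray('wrist',(325,240),z).round(3),ray('wrist',(347,210),z).round(3))
for uv in[(318.5,86),(320,178)]: print(ray('wrist',uv,.0107).round(4))
for uv in[(309,150),(330,150)]: print(ray('wrist',uv,.0215).round(4))
E
```

```text
0.04 [ 0.539 -0.237  0.04 ] [ 0.549 -0.244  0.04 ] left edge [ 0.496 -0.324  0.04 ] [ 0.504 -0.29   0.04 ] [ 0.524 -0.251  0.04 ]
0.06 [ 0.535 -0.231  0.06 ] [ 0.542 -0.252  0.06 ] left edge [ 0.495 -0.314  0.06 ] [ 0.502 -0.282  0.06 ] [ 0.521 -0.245  0.06 ]
0.08 [ 0.532 -0.226  0.08 ] [ 0.534 -0.259  0.08 ] left edge [ 0.494 -0.304  0.08 ] [ 0.501 -0.274  0.08 ] [ 0.518 -0.239  0.08 ]
0.1 [ 0.528 -0.221  0.1  ] [ 0.526 -0.267  0.1  ] left edge [ 0.493 -0.293  0.1  ] [ 0.499 -0.265  0.1  ] [ 0.516 -0.233  0.1  ]
0.12 [ 0.525 -0.216  0.12 ] [ 0.518 -0.274  0.12 ] left edge [ 0.492 -0.283  0.12 ] [ 0.498 -0.257  0.12 ] [ 0.513 -0.226  0.12 ]
[ 0.4742 -0.1194  0.0107]
[ 0.4893 -0.2236  0.0107]
[ 0.4723 -0.1906  0.0215]
[ 0.4961 -0.1875  0.0215]
```

Teal valve in the picture: nozzle (318,86), cap end (320,178). The instrument's corner at (362,200) clears the gripper.

>>> play_rows --translation '[[0.98,0.065,0],[0,0,1],[0,0,1],[0,0,1],[0,0,0.9],[0,0,0.7],[0,0,0.5],[0,0,0.08]]' --twist '[[0,0,-0.17],[0,0,0],[0,0,0],[0,0,0],[0,0,0],[0,0,0],[0,0,0],[0,0,0]]' --gripper '[0.3,0.3,0.3,0.3,0.3,0.3,0.3,0.3]'

```text
time: 22.7
tool_pos: [0.4826, -0.1848, 0.1999]
ee_rot: [-3.136, -0.004, 1.716]
wrist_force: [0.5, -0.5, -1.1]
width: 0.0609
finger_force: 0.0
```

>>> play_rows --translation '[[0,0,0],[0,0,0],[0,0,0],[0,0,0],[0,0,0],[0,0,0],[0,0,0],[0,0,0]]' --twist '[[0,0,0],[0,0,0],[0,0,0],[0,0,0],[0,0,0],[0,0,0],[0,0,0],[0,0,0]]' --gripper '[0.3,-1,-1,-1,-1,-1,-1,-1]'

```text
time: 23.5
tool_pos: [0.4838, -0.1854, 0.2034]
ee_rot: [3.142, 0.0, 1.717]
wrist_force: [-0.6, -1.3, 2.5]
width: 0.0205
finger_force: 30.0
```

>>> play_rows --translation '[[0,0,-0.4],[0,0,-0.8],[0,0,-1],[0,0,-1],[0,0,-0.4],[0,0,0],[0,0,0],[0,0,0]]' --twist '[[0,0,0],[0,0,0],[0,0,0],[0,0,0.67],[0,0,1],[0,0,1],[0,0,1],[0,0,1]]' --gripper '[-1,-1,-1,-1,-1,-1,-1,-1]'

```text
time: 24.3
tool_pos: [0.4837, -0.1853, 0.3467]
ee_rot: [-3.141, -0.0, 1.246]
wrist_force: [0.0, 0.3, -0.9]
width: 0.0214
finger_force: 30.0
```

>>> play_rows --translation '[[0,0,0],[0,0,0],[0,0,0],[0,0,0],[0,0,0],[0,0,0],[0,0,0],[0,0,0]]' --twist '[[0,0,1],[0,0,1],[0,0,1],[0,0,1],[0,0,1],[0,0,1],[0,0,1],[0,0,1]]' --gripper '[-1,-1,-1,-1,-1,-1,-1,-1]'

```text
time: 25.1
tool_pos: [0.4837, -0.1852, 0.3464]
ee_rot: [-3.141, 0.001, 0.446]
wrist_force: [-0.2, -0.1, -1.5]
width: 0.0209
finger_force: 30.0
```

>>> play_rows --translation '[[0,0,0],[0,0,0],[0,0,0],[0,0,0],[0,0,0],[0.3,-0.8,0],[0.4,-1,0],[0.4,-1,0]]' --twist '[[0,0,1],[0,0,1],[0,0,1],[0,0,1],[0,0,1],[0,0,0],[0,0,0],[0,0,0]]' --gripper '[-1,-1,-1,-1,-1,-1,-1,-1]'

```text
time: 25.9
tool_pos: [0.5336, -0.0749, 0.3464]
ee_rot: [-3.141, 0.001, -0.052]
wrist_force: [0.8, -0.3, -0.6]
width: 0.0209
finger_force: 30.0
```

>>> play_rows --translation '[[0.4,-1,0],[0.4,-1,0],[0.4,-1,0],[0.4,-1,0],[0.4,-0.88,0],[0,0,0],[0,0,0]]' --twist '[[0,0,0],[0,0,0],[0,0,0],[0,0,0],[0,0,0],[0,0,0],[0,0,0]]' --gripper '[-1,-1,-1,-1,-1,-1,-1]'

```text
time: 26.6
tool_pos: [0.623, 0.116, 0.3458]
ee_rot: [3.141, 0.002, -0.049]
wrist_force: [0.7, -0.5, -1.2]
width: 0.0212
finger_force: 30.0
```

```bash
python3 - <<'E'
from h import *
o=robot.get_obs();print(o['time'],o['tool_pos'],o['ee_rot'],o['width'])
im=save('wrist','w7')[:,:,::-1]
rep(['teal_valve','teal_valve_nozzle','silver_valve_nozzle'],'wrist')
cv2.imwrite('pics/w7c.png',cv2.resize(im[70:320,220:460],None,fx=2.4,fy=2.4,interpolation=3))
E
```

```text
26.6 [0.62304557 0.11595887 0.34577399] [ 3.14057650e+00  2.15549770e-03 -4.85643164e-02] 0.0212282680802898
wrist teal_valve [([0.636, 0.114, 0.14], 0.93)]
wrist teal_valve_nozzle [([0.69, 0.111, 0.154], 0.87)]
wrist silver_valve_nozzle [([0.692, 0.161, 0.038], 0.71), ([0.697, 0.159, 0.038], 0.67)]
```

View pics/w7c.png

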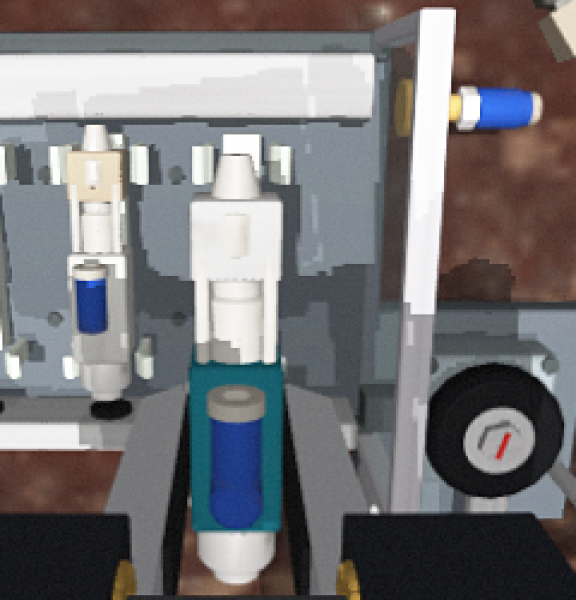

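Teal is held level, nozzle tip at full-picture (318,135). It points at the right nest's rail, and silver is still seated.

```bash
python3 - <<'E'
from h import *
im=cv2.imread('pics/w7.png');im4=cv2.imread('pics/w4.png')
for i in(im4,im): print(i[124:145,318].min(1), )
print(ray('wrist',(318.3,135),.1535),ray('wrist',(318.3,133),.1535))
print('tipsilver in nest',ray('wrist',(220+95/2.4,70+126/2.4),.0387), 'seal front edge',ray('wrist',(220+95/2.4,70+119/2.4),.05),ray('wrist',(220+237/2.4,70+119/2.4),.05))
E
```

```text
[121 119 227 255 253 253 252 253 254 241 189 246 245 244 244 244 244 244
 244 244 243]
[130 134 255 255 253 253 253 253 255 255  99 252 246 244 245 245 245 245
 245 244 245]
[0.68867754 0.11211444 0.1535    ] [0.68972453 0.11205887 0.1535    ]
tipsilver in nest [0.69352055 0.16323678 0.0387    ] seal front edge [0.69623729 0.16097966 0.05      ] [0.69350049 0.1113638  0.05      ]
```

>>> play_rows --translation '[[0,0.01,0.8],[0,0,0.8],[0,0,0.5],[0,0,0.3],[0,0,0.2],[0,0,0.1],[0,0,0.1],[0,0,0]]' --twist '[[0,0,0],[0,0,0],[0,0,0],[0,0,0],[0,0,0],[0,0,0],[0,0,0],[0,0,0]]' --gripper '[-1,-1,-1,-1,-1,-1,-1,-1]'

```text
time: 27.6
tool_pos: [0.6237, 0.1146, 0.2359]
ee_rot: [-3.141, -0.004, -0.051]
wrist_force: [1.4, -0.3, -3.4]
width: 0.0214
finger_force: 30.0
```

>>> play_rows --translation '[[0,0,0.06],[0,0,0.03],[0,0,0]]' --twist '[[0,0,0],[0,0,0],[0,0,0]]' --gripper '[-1,-1,-1]'

```text
time: 27.9
tool_pos: [0.6239, 0.115, 0.2326]
ee_rot: [-3.141, -0.004, -0.05]
wrist_force: [4.5, 0.1, -0.3]
width: 0.0211
finger_force: 30.0
```

>>> play_rows --translation '[[0,0,0.03],[0,0,0],[0,0,0],[0,0,0],[0,0,-0.4],[0,0,-0.8],[0,0,-1],[0,0,-1]]' --twist '[[0,0,0],[0,0,0],[0,0,0],[0,0,0],[0,0,0],[0,0,0],[0,0,0],[0,0,0]]' --gripper '[-1,-0.28,-0.28,-0.28,-0.28,-0.28,-0.28,-0.2]'

```text
time: 28.7
tool_pos: [0.6225, 0.1149, 0.3603]
ee_rot: [3.141, 0.001, -0.05]
wrist_force: [1.2, -0.4, 0.5]
width: 0.037
finger_force: 0.0
```

>>> play_rows --translation '[[-0.9,0,-0.7],[-0.3,0,-0.6],[0,0,0],[0,0,0]]' --twist '[[0,0,0],[0,0,0],[0,0,0],[0,0,0]]' --gripper '[1,1,1,1]'

```text
time: 29.1
tool_pos: [0.575, 0.1173, 0.4111]
ee_rot: [-3.141, -0.002, -0.05]
wrist_force: [-0.2, -0.9, -0.2]
width: 0.0661
finger_force: 0.0
```

```bash
python3 - <<'E'
from h import *
o=robot.get_obs();print(o['time'],o['tool_pos'],o['ee_rot'],o['width'])
im=save('wrist','w8')[:,:,::-1]
rep(['silver_valve_nozzle','silver_valve','teal_valve','teal_valve_nozzle','black_valve','black_valve_nozzle'],'wrist')
cv2.imwrite('pics/w8c.png',cv2.resize(im[20:240,200:470],None,fx=2.6,fy=2.6,interpolation=3))
E
```

```text
29.1 [0.57496769 0.11727588 0.41112169] [-3.14144027e+00 -2.11161317e-03 -5.00753135e-02] 0.06614237180425712
wrist silver_valve_nozzle [([0.692, 0.162, 0.04], 0.67)]
wrist silver_valve [([0.635, 0.166, 0.03], 0.96)]
wrist teal_valve [([0.637, 0.112, 0.03], 0.95), ([0.596, -0.183, -0.002], 0.47)]
wrist teal_valve_nozzle [([0.692, 0.11, 0.04], 0.58), ([0.595, -0.184, 0.002], 0.31)]
wrist black_valve [([0.45, 0.331, 0.001], 0.89)]
wrist black_valve_nozzle [([0.448, 0.38, 0.008], 0.97), ([0.582, 0.163, 0.039], 0.4)]
```

View pics/w8c.png

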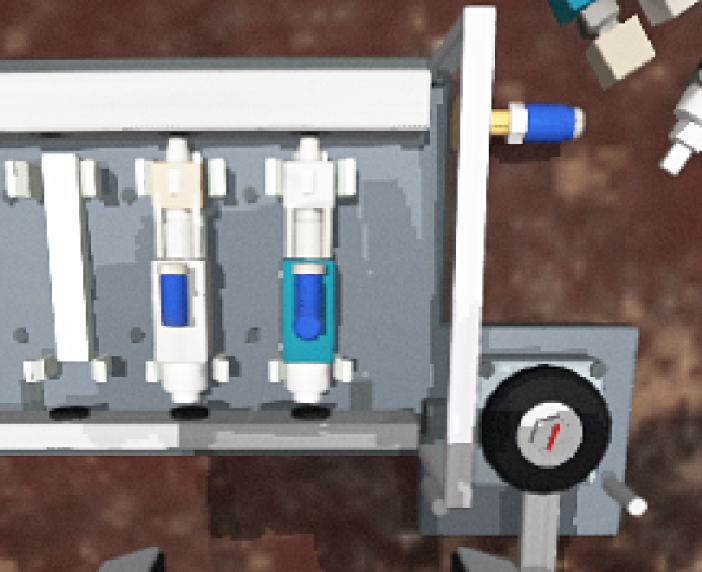

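Silver (180,270) and teal (308,270) are both seated between their cheeks. Next is black.

>>> play_rows --translation '[[-0.8,-0.9,0],[-0.8,-1,0],[-0.8,-1,0],[-0.72,-0.92,0],[0,0,0],[0,0,0],[0,0,0],[0,0,0]]' --twist '[[0,0,0],[0,0,0],[0,0,0],[0,0,-0.5],[0,0,-1],[0,0,-1],[0,0,-1],[0,0,-1]]' --gripper '[1,1,1,1,1,0.3,0.3,0.3]'

```text
time: 30.25
tool_pos: [0.4595, 0.2744, 0.4097]
ee_rot: [3.141, 0.001, 0.404]
wrist_force: [-0.5, 0.1, 0.1]
width: 0.0734
finger_force: 0.0
```

>>> play_rows --translation '[[0,0,0],[0,0,0],[0,0,0],[0,0,0],[0,0,0],[0,0,0],[0,0,0],[0,0,0]]' --twist '[[0,0,-1],[0,0,-1],[0,0,-1],[0,0,-1],[0,0,-1],[0,0,-1],[0,0,-1],[0,0,-1]]' --gripper '[0.3,0.3,0.3,0.3,0.3,0.3,0.3,0.3]'

```text
time: 31.05
tool_pos: [0.4597, 0.2742, 0.4096]
ee_rot: [-3.141, 0.001, 1.204]
wrist_force: [0.3, -1.0, -0.2]
width: 0.0611
finger_force: 0.0
```

>>> play_rows --translation '[[0,0,0],[0,0,0],[0,0,0],[0,0,0],[0,0,0],[0,0,0],[0,0,0]]' --twist '[[0,0,-1],[0,0,-1],[0,0,-1],[0,0,-1],[0,0,-1],[0,0,0],[0,0,0]]' --gripper '[0.3,0.3,0.3,0.3,0.3,0.3,0.3]'

```text
time: 31.75
tool_pos: [0.4597, 0.2742, 0.4099]
ee_rot: [-3.141, 0.0, 1.698]
wrist_force: [0.3, 0.7, 0.2]
width: 0.0612
finger_force: 0.0
```

```bash
python3 - <<'E'
from h import *
o=robot.get_obs();print(o['time'],o['tool_pos'],o['ee_rot'],o['width'])
save('wrist','w9')
rep(['black_valve','black_valve_nozzle'],'wrist')
E
```

```text
31.75 [0.45965262 0.27415608 0.40985521] [-3.14097641e+00  3.03783335e-04  1.69763292e+00] 0.06119138980568816
wrist black_valve [([0.449, 0.329, -0.001], 0.86)]
wrist black_valve_nozzle [([0.441, 0.384, 0.01], 0.81)]
```

View pics/w9.png

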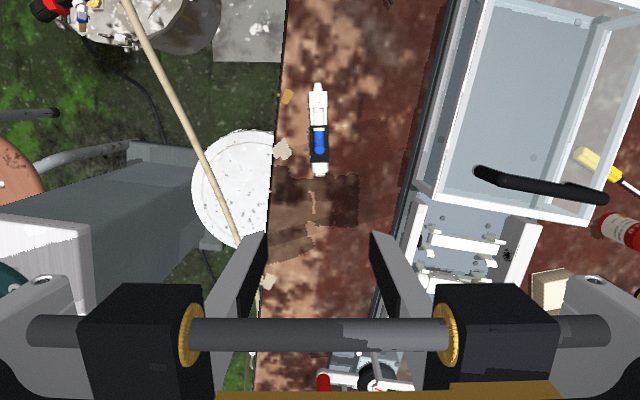

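Black valve: nozzle at (318,83), cap end at (320,176); body at x 309–330, row 148.

```bash
python3 - <<'E'
from h import *
im=cv2.imread('pics/w9.png')
print(im[78:92,318].min(1),im[168:182,320].min(1)); print(im[160,304:336].max(1))
for uv in[(318,83),(320,176)]: print(ray('wrist',uv,.0107).round(4))
for uv in[(309.5,155),(329.5,155)]: print(ray('wrist',uv,.0215).round(4))
E
```

```text
[ 95  89  82  70 143 250 255 253 253 253 253 253 252 251] [253 253 253 253 252 254 255 199 159  31  41  50  49  56]
[ 82  88 104 121 138 120  58  44  48  43  44  44  41  47  45  45  45  44
  46  43  48  43  45  42  46  85 100  82  85  90  90  96]
[0.4465 0.3823 0.0107]
[0.4622 0.2776 0.0107]
[0.4468 0.3025 0.0215]
[0.4696 0.3054 0.0215]
```

>>> play_rows --translation '[[1,0.05,0],[0.05,0,1],[0,0,1],[0,0,1],[0,0,0.9],[0,0,0.7],[0,0,0.5],[0,0,0.07]]' --twist '[[0,0,-0.22],[0,0,0],[0,0,0],[0,0,0],[0,0,0],[0,0,0],[0,0,0],[0,0,0]]' --gripper '[0.3,0.3,0.3,0.3,0.3,0.3,0.3,0.3]'

```text
time: 32.7
tool_pos: [0.4551, 0.3155, 0.2003]
ee_rot: [-3.136, 0.002, 1.721]
wrist_force: [-0.1, -0.2, 0.6]
width: 0.061
finger_force: 0.0
```

>>> play_rows --translation '[[0,0,0],[0,0,0],[0,0,0],[0,0,0],[0,0,0],[0,0,0],[0,0,0],[0,0,0]]' --twist '[[0,0,0],[0,0,0],[0,0,0],[0,0,0],[0,0,0],[0,0,0],[0,0,0],[0,0,0]]' --gripper '[0.3,-1,-1,-1,-1,-1,-1,-1]'

```text
time: 33.5
tool_pos: [0.456, 0.3161, 0.2037]
ee_rot: [-3.141, -0.0, 1.722]
wrist_force: [-0.3, 0.0, 1.2]
width: 0.021
finger_force: 30.0
```

>>> play_rows --translation '[[0,0,-0.4],[0,0,-0.8],[0,0,-1],[0,0,-1],[0,0,-0.4],[0,0,0],[0,0,0],[0,0,0]]' --twist '[[0,0,0],[0,0,0],[0,0,0],[0,0,0.72],[0,0,1],[0,0,1],[0,0,1],[0,0,1]]' --gripper '[-1,-1,-1,-1,-1,-1,-1,-1]'

```text
time: 34.3
tool_pos: [0.456, 0.3159, 0.3467]
ee_rot: [-3.141, 0.001, 1.246]
wrist_force: [-0.1, 1.2, -2.6]
width: 0.0212
finger_force: 30.0
```

>>> play_rows --translation '[[0,0,0],[0,0,0],[0,0,0],[0,0,0],[0,0,0],[0,0,0],[0,0,0],[0,0,0]]' --twist '[[0,0,1],[0,0,1],[0,0,1],[0,0,1],[0,0,1],[0,0,1],[0,0,1],[0,0,1]]' --gripper '[-1,-1,-1,-1,-1,-1,-1,-1]'

```text
time: 35.1
tool_pos: [0.4559, 0.3159, 0.3463]
ee_rot: [3.141, 0.002, 0.446]
wrist_force: [-0.4, -0.3, -2.6]
width: 0.021
finger_force: 30.0
```

>>> play_rows --translation '[[0,0,0],[0,0,0],[0,0,0],[0,0,0],[0,0,0],[0,0.8,0],[0,0.8,0],[0,0.75,0]]' --twist '[[0,0,1],[0,0,1],[0,0,1],[0,0,1],[0,0,1],[0,0,0],[0,0,0],[0.3,0,0]]' --gripper '[-1,-1,-1,-1,-1,-1,-1,-1]'

```text
time: 35.9
tool_pos: [0.451, 0.2213, 0.3462]
ee_rot: [-3.112, 0.002, -0.049]
wrist_force: [0.6, -0.5, -1.7]
width: 0.0211
finger_force: 30.0
```

>>> play_rows --translation '[[0.9,0,0],[1,0,0],[1,0,0],[1,0,0],[0.54,0,0],[0,0,0],[0,0,0]]' --twist '[[0,0,0],[0,0,0],[0,0,0],[0,0,0],[0,0,0],[0,0,0],[0,0,0]]' --gripper '[-1,-1,-1,-1,-1,-1,-1]'

```text
time: 36.6
tool_pos: [0.6286, 0.2131, 0.3458]
ee_rot: [-3.112, 0.003, -0.05]
wrist_force: [0.2, -0.3, -2.6]
width: 0.0207
finger_force: 30.0
```

```bash
python3 - <<'E'
from h import *
from scipy.spatial.transform import Rotation as R
o=robot.get_obs();print(o['time'],o['tool_pos'],o['ee_rot'],o['width'])
print('grasp',np.array(o['tool_pos'])+R.from_euler('xyz',o['ee_rot']).apply([0,0,.18]))
im=save('wrist','w10')[:,:,::-1]
rep(['black_valve','black_valve_nozzle','guard_handle'],'wrist')
print(im[124:145,318].min(1),im[124:145,321].min(1))
cv2.imwrite('pics/w10c.png',cv2.resize(im[60:330,40:440],None,fx=2,fy=2,interpolation=3))
E
```

```text
36.6 [0.62856657 0.21314936 0.34581736] [-3.11239238  0.00327515 -0.05049413] 0.020725023351860137
grasp [0.6282433  0.21842771 0.16589506]
wrist black_valve [([0.639, 0.22, 0.141], 0.63)]
wrist black_valve_nozzle [([0.694, 0.217, 0.151], 0.95)]
wrist guard_handle [([0.647, 0.316, 0.139], 0.83)]
[122 120 199 255 254 253 253 253 254 255 255  99 253 247 245 245 245 246
 246 245 246] [122 122 199 255 254 253 253 253 253 255 255 124 233 230 230 229 231 232
 231 232 232]
```

View pics/w10c.png

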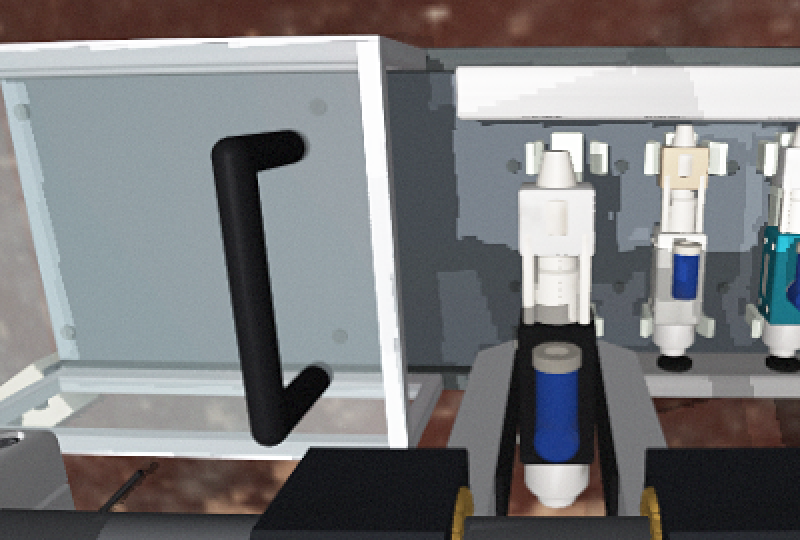

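Black is held level over the left nest, nozzle tip at crop (558,151). The handle at (245,290) lies left of the gripper. Descending.

>>> play_rows --translation '[[0.02,0.024,0.8],[0,0.024,0.8],[0,0.015,0.5],[0,0.009,0.3],[0,0,0]]' --twist '[[0,0,0],[0,0,0],[0,0,0],[0,0,0],[0,0,0]]' --gripper '[-1,-1,-1,-1,-1]'

```text
time: 37.3
tool_pos: [0.6284, 0.2133, 0.2495]
ee_rot: [-3.113, 0.004, -0.05]
wrist_force: [0.5, 0.7, -2.3]
width: 0.0213
finger_force: 30.0
```

>>> play_rows --translation '[[0,0.006,0.2],[0,0.003,0.1],[0,0,0]]' --twist '[[0,0,0],[0,0,0],[0,0,0]]' --gripper '[-1,-1,-1]'

```text
time: 37.6
tool_pos: [0.6298, 0.2132, 0.24]
ee_rot: [-3.111, -0.002, -0.05]
wrist_force: [1.0, 0.3, -2.9]
width: 0.0213
finger_force: 30.0
```

>>> play_rows --translation '[[0,0,0.08],[0,0,0.04],[0,0,0]]' --twist '[[0,0,0],[0,0,0],[0,0,0]]' --gripper '[-1,-1,-1]'

```text
time: 37.9
tool_pos: [0.6299, 0.2133, 0.2349]
ee_rot: [-3.111, -0.002, -0.05]
wrist_force: [2.0, 0.9, -3.1]
width: 0.0211
finger_force: 30.0
```

>>> play_rows --translation '[[0,0,0.06],[0,0,0.02],[0,0,0]]' --twist '[[0,0,0],[0,0,0],[0,0,0]]' --gripper '[-1,-1,-1]'

```text
time: 38.2
tool_pos: [0.6299, 0.2134, 0.2319]
ee_rot: [-3.111, -0.002, -0.05]
wrist_force: [2.5, -1.0, -0.7]
width: 0.0212
finger_force: 30.0
```

>>> play_rows --translation '[[0,0,0],[0,0,0],[0,0,0],[0,0,0],[0,-0.01,-0.4],[0,-0.024,-0.8],[0,-0.03,-1],[0,-0.03,-1]]' --twist '[[0,0,0],[0,0,0],[0,0,0],[0,0,0],[0,0,0],[0,0,0],[0,0,0],[0,0,0]]' --gripper '[-0.28,-0.28,-0.28,-0.28,-0.28,-0.28,-0.28,-0.2]'

```text
time: 39.0
tool_pos: [0.6292, 0.2133, 0.3618]
ee_rot: [-3.112, -0.0, -0.05]
wrist_force: [0.8, 0.1, 0.2]
width: 0.0369
finger_force: 0.0
```

>>> play_rows --translation '[[-0.9,0,-0.7],[-0.5,0.8,-0.6],[0,1,0],[0,0,0],[0,0,0]]' --twist '[[-0.3,0,0],[0,0,0],[0,0,0],[0,0,0],[0,0,0]]' --gripper '[1,1,1,1,1]'

```text
time: 39.5
tool_pos: [0.5697, 0.1428, 0.4129]
ee_rot: [-3.141, -0.002, -0.052]
wrist_force: [-0.7, -0.1, -0.4]
width: 0.074
finger_force: 0.0
```

```bash
python3 - <<'E'
from h import *
o=robot.get_obs();print(o['time'],o['tool_pos'],o['ee_rot'],o['width'])
im=save('wrist','w11')[:,:,::-1]
rep(['black_valve','black_valve_nozzle','silver_valve_nozzle','teal_valve_nozzle','lever_grip','lever_pivot'],'wrist')
cv2.imwrite('pics/w11c.png',cv2.resize(im[20:330,150:470],None,fx=1.9,fy=1.9,interpolation=3))
E
```

```text
39.5 [0.56965356 0.14283396 0.41290206] [-3.14068637e+00 -1.75810489e-03 -5.17670082e-02] 0.07403088884941003
wrist black_valve [([0.642, 0.22, 0.026], 0.97)]
wrist black_valve_nozzle [([0.697, 0.218, 0.037], 0.89)]
wrist silver_valve_nozzle [([0.692, 0.161, 0.041], 0.68)]
wrist teal_valve_nozzle [([0.692, 0.109, 0.042], 0.62)]
wrist lever_grip [([0.496, 0.019, 0.076], 0.65)]
wrist lever_pivot []
```

View pics/w11c.png

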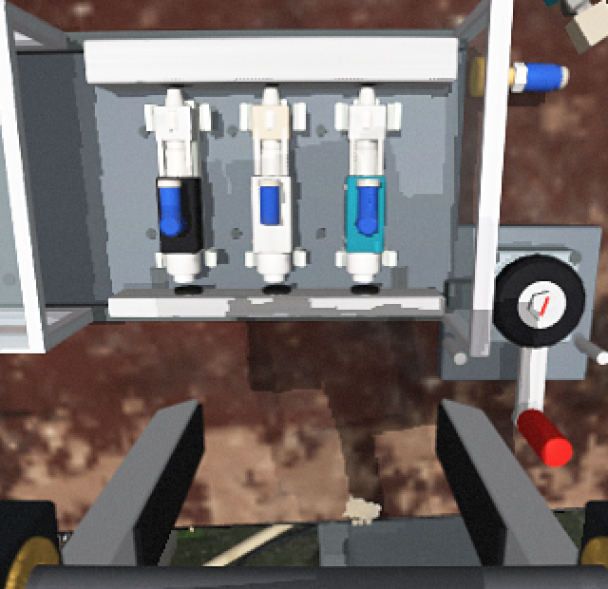

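All three valves (crop: black (178,210), silver (270,210), teal (365,210)) are seated with nozzles to the seal block. The lever grip is at (545,440). Now the lever, caged between half-closed fingers.

>>> play_rows --translation '[[-0.5,1,0],[-0.6,1,0],[-0.53,1,0],[0,0.12,0.5],[0,0,0.8],[0,0,0.8],[0,0,0],[0,0,0]]' --twist '[[0,0,0],[0,0,0],[0,0,0],[0,0,0],[0,0,0],[0,0,0],[0,0,0],[0,0,0]]' --gripper '[0.2,0.2,0.2,0.2,0.2,0.2,0.2,0.2]'

```text
time: 40.65
tool_pos: [0.4987, 0.0223, 0.3275]
ee_rot: [3.142, 0.001, -0.05]
wrist_force: [0.6, -0.3, 0.0]
width: 0.0566
finger_force: 0.0
```

```bash
python3 - <<'E'
from h import *
o=robot.get_obs();print(o['time'],o['tool_pos'],o['ee_rot'],o['width'])
robot.snapshot('wrist');rep(['lever_grip','lever_pivot'],'wrist');robot.snapshot('scene');rep(['lever_grip','lever_pivot'],'scene')
# arc offsets in tool units per swing
import math
a=np.linspace(-.66,.66,8);x=-.072*np.cos(a);y=.072*np.sin(a)
print(np.c_[np.diff(x),-np.diff(y)]/.04)
print('to -.66 from 0:',(-.072*math.cos(.66)+.072)/.04, .072*math.sin(.66)/.04)
E
```

```text
40.65 [0.49867377 0.02232177 0.32748806] [ 3.14156021e+00  1.11713840e-03 -4.96703236e-02] 0.05655148889712428
wrist lever_grip [([0.496, 0.022, 0.08], 0.77)]
wrist lever_pivot [([0.573, 0.024, 0.081], 0.85)]
scene lever_grip [([0.496, 0.018, 0.077], 0.81), ([0.571, 0.019, 0.083], 0.6)]
scene lever_pivot [([0.573, 0.018, 0.081], 0.78)]
[[-0.1816707  -0.28612325]
 [-0.12481476 -0.31510638]
 [-0.06353364 -0.33291776]
 [ 0.         -0.33892589]
 [ 0.06353364 -0.33291776]
 [ 0.12481476 -0.31510638]
 [ 0.1816707  -0.28612325]]
to -.66 from 0: 0.3780139833047428 1.1036103335521807
```

>>> play_rows --translation '[[0,0,0.8],[0,0,0.6],[0,0,0.3],[0,0,0],[0,0,0],[0,0,0],[0,0,0]]' --twist '[[0,0,0],[0,0,0],[0,0,0],[0,0,0],[0,0,0],[0,0,0],[0,0,0]]' --gripper '[0.2,0.2,0.2,-0.45,-0.45,-0.45,-0.45]'

```text
time: 41.65
tool_pos: [0.4991, 0.022, 0.261]
ee_rot: [3.141, -0.003, -0.05]
wrist_force: [-1.1, -0.2, 0.5]
width: 0.0281
finger_force: 0.0
```

>>> play_rows --translation '[[0.02,0.35,0],[0.15,0.35,0],[0.2,0.34,0],[0,0,0]]' --twist '[[0,0,0],[0,0,0],[0,0,0],[0,0,0]]' --gripper '[-0.45,-0.45,-0.45,-0.45]'

```text
time: 42.05
tool_pos: [0.5122, -0.0226, 0.2596]
ee_rot: [3.14, -0.001, -0.053]
wrist_force: [0.0, 0.0, 0.7]
width: 0.0258
finger_force: 0.0
```

>>> play_rows --translation '[[-0.2,-0.4,0],[-0.12,-0.4,0],[-0.04,-0.4,0],[0.04,-0.4,0],[0.12,-0.4,0],[0.2,-0.4,0],[0,0,0]]' --twist '[[0,0,0],[0,0,0],[0,0,0],[0,0,0],[0,0,0],[0,0,0],[0,0,0]]' --gripper '[-0.45,-0.45,-0.45,-0.45,-0.45,-0.45,-0.45]'

```text
time: 42.75
tool_pos: [0.5151, 0.0732, 0.2584]
ee_rot: [3.128, 0.009, -0.05]
wrist_force: [-9.1, -15.1, 4.9]
width: 0.0259
finger_force: 7.5
```

```bash
python3 - <<'E'
from h import *
o=robot.get_obs();print(o['time'],o['tool_pos'],o['ee_rot'],o['wrist_force'])
im=save('scene','s2')[:,:,::-1];rep(['lever_grip','lever_pivot'],'scene')
cv2.imwrite('pics/s2c.png',cv2.resize(im[140:340,200:440],None,fx=3,fy=3,interpolation=3))
E
```

```text
42.75 [0.51513731 0.07315926 0.25844121] [ 3.12828492  0.008628   -0.05039842] [ -9.08074817 -15.06933399   4.89637182]
scene lever_grip [([0.512, 0.067, 0.082], 0.92)]
scene lever_pivot [([0.572, 0.018, 0.078], 0.71), ([0.641, 0.163, 0.026], 0.41)]
```

>>> play_rows --translation '[[-0.2,0.4,0],[-0.12,0.4,0],[-0.04,0.4,0],[0.04,0.4,0],[0.12,0.4,0],[0.2,0.4,0],[0,0,0]]' --twist '[[0,0,0],[0,0,0],[0,0,0],[0,0,0],[0,0,0],[0,0,0],[0,0,0]]' --gripper '[-0.45,-0.45,-0.45,-0.45,-0.45,-0.45,-0.45]'

```text
time: 43.6
tool_pos: [0.5121, -0.0217, 0.2598]
ee_rot: [-3.141, -0.002, -0.053]
wrist_force: [0.5, -0.3, 0.1]
width: 0.0257
finger_force: 0.0
```

>>> play_rows --translation '[[-0.2,-0.4,0],[-0.12,-0.4,0],[-0.04,-0.4,0],[0.04,-0.4,0],[0.12,-0.4,0],[0.2,-0.4,0],[0,0,0]]' --twist '[[0,0,0],[0,0,0],[0,0,0],[0,0,0],[0,0,0],[0,0,0],[0,0,0]]' --gripper '[-0.45,-0.45,-0.45,-0.45,-0.45,-0.45,-0.45]'

```text
time: 44.3
tool_pos: [0.5146, 0.0735, 0.2587]
ee_rot: [3.127, 0.009, -0.05]
wrist_force: [-9.7, -16.8, 5.6]
width: 0.0263
finger_force: 8.6
```

>>> play_rows --translation '[[-0.2,0.4,0],[-0.12,0.4,0],[-0.04,0.4,0],[0.04,0.4,0],[0.12,0.4,0],[0.2,0.4,0],[0,0,0]]' --twist '[[0,0,0],[0,0,0],[0,0,0],[0,0,0],[0,0,0],[0,0,0],[0,0,0]]' --gripper '[-0.45,-0.45,-0.45,-0.45,-0.45,-0.45,-0.45]'

```text
time: 45.0
tool_pos: [0.512, -0.0211, 0.2598]
ee_rot: [-3.141, -0.002, -0.052]
wrist_force: [0.2, -0.1, -0.4]
width: 0.0259
finger_force: 0.0
```

>>> play_rows --translation '[[-0.2,-0.4,0],[-0.12,-0.4,0],[-0.04,-0.4,0],[0.04,-0.4,0],[0.12,-0.4,0],[0.2,-0.4,0],[0,0,0]]' --twist '[[0,0,0],[0,0,0],[0,0,0],[0,0,0],[0,0,0],[0,0,0],[0,0,0]]' --gripper '[-0.45,-0.45,-0.45,-0.45,-0.45,-0.45,-0.45]'

```text
time: 45.7
tool_pos: [0.5144, 0.0735, 0.2587]
ee_rot: [3.127, 0.01, -0.05]
wrist_force: [-10.1, -17.3, 6.1]
width: 0.0261
finger_force: 9.1
```

>>> play_rows --translation '[[-0.2,0.4,0],[-0.12,0.4,0],[-0.04,0.4,0],[0.04,0.4,0],[0.12,0.42,0],[0.2,0.43,0],[0,0,0]]' --twist '[[0,0,0],[0,0,0],[0,0,0],[0,0,0],[0,0,0],[0,0,0],[0,0,0]]' --gripper '[-0.45,-0.45,-0.45,-0.45,-0.45,-0.45,-0.45]'

```text
time: 46.4
tool_pos: [0.5119, -0.0229, 0.2598]
ee_rot: [-3.141, -0.002, -0.052]
wrist_force: [-0.1, 0.2, -0.2]
width: 0.0259
finger_force: 0.0
```

>>> play_rows --translation '[[-0.2,-0.4,0],[-0.12,-0.4,0],[-0.04,-0.4,0],[0.04,-0.4,0],[0.12,-0.4,0],[0.2,-0.4,0],[0,0,0]]' --twist '[[0,0,0],[0,0,0],[0,0,0],[0,0,0],[0,0,0],[0,0,0],[0,0,0]]' --gripper '[-0.45,-0.45,-0.45,-0.45,-0.45,-0.45,-0.45]'

```text
time: 47.1
tool_pos: [0.5144, 0.0727, 0.2587]
ee_rot: [3.131, 0.008, -0.049]
wrist_force: [-7.1, -13.2, 2.9]
width: 0.0263
finger_force: 6.6
```

>>> play_rows --translation '[[-0.2,0.4,0],[-0.12,0.4,0],[-0.04,0.4,0],[0.04,0.4,0],[0.12,0.4,0],[0.2,0.4,0],[0,0,0]]' --twist '[[0,0,0],[0,0,0],[0,0,0],[0,0,0],[0,0,0],[0,0,0],[0,0,0]]' --gripper '[-0.45,-0.45,-0.45,-0.45,-0.45,-0.45,-0.45]'

```text
time: 47.8
tool_pos: [0.5116, -0.0224, 0.2597]
ee_rot: [-3.141, -0.001, -0.052]
wrist_force: [0.7, -0.5, 0.3]
width: 0.0259
finger_force: 0.0
```

>>> play_rows --translation '[[-0.2,-0.4,0],[-0.12,-0.4,0],[-0.04,-0.4,0],[0,0,0]]' --twist '[[0,0,0],[0,0,0],[0,0,0],[0,0,0]]' --gripper '[-0.45,-0.45,-0.45,-0.45]'

```text
time: 48.2
tool_pos: [0.4982, 0.0284, 0.2592]
ee_rot: [-3.141, 0.001, -0.048]
wrist_force: [-0.8, -1.8, -0.6]
width: 0.0258
finger_force: 0.5
```

>>> play_rows --translation '[[0.04,-0.4,0],[0.12,-0.4,0],[0,0,0]]' --twist '[[0,0,0],[0,0,0],[0,0,0]]' --gripper '[-0.45,-0.45,-0.45]'

```text
time: 48.5
tool_pos: [0.5072, 0.0593, 0.2593]
ee_rot: [-3.141, -0.0, -0.048]
wrist_force: [-0.1, -0.8, 0.3]
width: 0.0259
finger_force: 0.3
```

>>> play_rows --translation '[[0.2,-0.4,0],[0,0,0]]' --twist '[[0,0,0],[0,0,0]]' --gripper '[-0.45,-0.45]'

```text
time: 48.7
tool_pos: [0.5153, 0.072, 0.2589]
ee_rot: [3.134, 0.004, -0.05]
wrist_force: [-4.5, -9.0, 1.5]
width: 0.0261
finger_force: 4.8
```

>>> play_rows --translation '[[-0.2,0.4,0],[-0.12,0.4,0],[-0.04,0.4,0],[0.04,0.4,0],[0.12,0.4,0],[0.2,0.4,0],[0,0,0]]' --twist '[[0,0,0],[0,0,0],[0,0,0],[0,0,0],[0,0,0],[0,0,0],[0,0,0]]' --gripper '[-0.45,-0.45,-0.45,-0.45,-0.45,-0.45,-0.45]'

```text
time: 49.4
tool_pos: [0.5117, -0.0236, 0.2598]
ee_rot: [-3.141, -0.002, -0.053]
wrist_force: [-0.6, 1.5, 1.1]
width: 0.026
finger_force: 0.0
```

>>> play_rows --translation '[[-0.2,-0.4,0],[-0.12,-0.4,0],[0,0,0]]' --twist '[[0,0,0],[0,0,0],[0,0,0]]' --gripper '[-0.45,-0.45,-0.45]'

```text
time: 49.7
tool_pos: [0.4989, 0.0113, 0.2593]
ee_rot: [3.141, 0.002, -0.049]
wrist_force: [-1.1, -1.8, -0.3]
width: 0.0258
finger_force: 1.1
```

>>> play_rows --translation '[[-0.04,-0.4,0],[0.04,-0.4,0],[0,0,0]]' --twist '[[0,0,0],[0,0,0],[0,0,0]]' --gripper '[-0.45,-0.45,-0.45]'

```text
time: 50.0
tool_pos: [0.5013, 0.0432, 0.2592]
ee_rot: [-3.141, 0.0, -0.048]
wrist_force: [-1.1, -0.9, 0.5]
width: 0.0258
finger_force: 0.6
```

>>> play_rows --translation '[[0.12,-0.4,0],[0,0,0]]' --twist '[[0,0,0],[0,0,0]]' --gripper '[-0.45,-0.45]'

```text
time: 50.2
tool_pos: [0.5055, 0.0544, 0.2589]
ee_rot: [3.126, 0.009, -0.05]
wrist_force: [-11.2, -17.3, 6.5]
width: 0.0261
finger_force: 9.2
```

>>> play_rows --translation '[[0.2,-0.4,0],[0,0,0]]' --twist '[[0,0,0],[0,0,0]]' --gripper '[-0.45,-0.45]'

```text
time: 50.4
tool_pos: [0.5157, 0.0717, 0.2588]
ee_rot: [3.135, 0.003, -0.051]
wrist_force: [-3.2, -9.2, -0.2]
width: 0.0259
finger_force: 4.5
```

```bash
python3 - <<'E'
from h import *
im=save('scene','s3')[:,:,::-1];rep(['lever_grip','lever_pivot','pusher_face'],'scene')
save('side','d3');rep(['lever_grip','pusher_face'],'side')
a=cv2.imread('pics/s2.png')[160:320,230:400];b=im[160:320,230:400]
cv2.imwrite('pics/s3c.png',np.hstack([cv2.resize(x,None,fx=2.3,fy=2.9,interpolation=3) for x in(a,b)]))
E
```

```text
scene lever_grip [([0.513, 0.068, 0.08], 0.65)]
scene lever_pivot [([0.575, 0.017, 0.077], 0.69), ([0.654, -0.221, -0.001], 0.46)]
scene pusher_face []
side lever_grip [([0.512, 0.067, 0.082], 0.56)]
side pusher_face [([0.586, 0.167, 0.043], 0.44)]
```

>>> play_rows --translation '[[-0.2,0.4,0],[-0.12,0.4,0],[-0.04,0.4,0],[0.04,0.4,0],[0.12,0.4,0],[0.2,0.4,0],[0,0,0]]' --twist '[[0,0,0],[0,0,0],[0,0,0],[0,0,0],[0,0,0],[0,0,0],[0,0,0]]' --gripper '[-0.45,-0.45,-0.45,-0.45,-0.45,-0.45,-0.45]'

```text
time: 51.45
tool_pos: [0.5119, -0.0238, 0.2598]
ee_rot: [-3.141, -0.002, -0.053]
wrist_force: [-0.1, -0.5, -0.5]
width: 0.0262
finger_force: 0.0
```

>>> play_rows --translation '[[-0.2,-0.4,0],[0,0,0]]' --twist '[[0,0,0],[0,0,0]]' --gripper '[-0.45,-0.45]'

```text
time: 51.65
tool_pos: [0.5039, -0.0069, 0.2598]
ee_rot: [3.135, -0.002, -0.05]
wrist_force: [-0.3, -9.3, -0.8]
width: 0.0261
finger_force: 4.1
```

>>> play_rows --translation '[[-0.12,-0.3,0],[0,0,0]]' --twist '[[0,0,0],[0,0,0]]' --gripper '[-0.45,-0.45]'

```text
time: 51.85
tool_pos: [0.4998, 0.0049, 0.2597]
ee_rot: [3.136, -0.002, -0.051]
wrist_force: [-0.8, 0.4, 1.1]
width: 0.0255
finger_force: 0.3
```

>>> play_rows --translation '[[-0.06,-0.3,0],[0,0,0]]' --twist '[[0,0,0],[0,0,0]]' --gripper '[-0.45,-0.45]'

```text
time: 52.05
tool_pos: [0.4977, 0.0187, 0.2596]
ee_rot: [3.139, -0.0, -0.049]
wrist_force: [-2.0, -6.7, 0.4]
width: 0.0257
finger_force: 3.0
```

>>> play_rows --translation '[[0,-0.3,0],[0,0,0]]' --twist '[[0,0,0],[0,0,0]]' --gripper '[-0.45,-0.45]'

```text
time: 52.25
tool_pos: [0.4976, 0.0274, 0.2594]
ee_rot: [3.126, 0.003, -0.05]
wrist_force: [-4.3, -21.2, 3.6]
width: 0.026
finger_force: 10.4
```

>>> play_rows --translation '[[0.03,-0.2,0],[0,0,0]]' --twist '[[0,0,0],[0,0,0]]' --gripper '[-0.45,-0.45]'

```text
time: 52.45
tool_pos: [0.5001, 0.0396, 0.2595]
ee_rot: [-3.139, -0.001, -0.049]
wrist_force: [-0.1, 0.4, 0.5]
width: 0.0256
finger_force: 0.0
```

>>> play_rows --translation '[[0.04,-0.2,0],[0,0,0]]' --twist '[[0,0,0],[0,0,0]]' --gripper '[-0.45,-0.45]'

```text
time: 52.65
tool_pos: [0.5018, 0.0465, 0.2595]
ee_rot: [3.138, 0.002, -0.049]
wrist_force: [-2.3, -5.2, 1.5]
width: 0.0259
finger_force: 2.8
```

>>> play_rows --translation '[[0.06,-0.2,0],[0,0,0]]' --twist '[[0,0,0],[0,0,0]]' --gripper '[-0.45,-0.45]'

```text
time: 52.85
tool_pos: [0.5037, 0.0522, 0.2592]
ee_rot: [3.13, 0.006, -0.05]
wrist_force: [-7.5, -14.5, 4.5]
width: 0.0258
finger_force: 7.6
```

```bash
python3 - <<'E'
from h import *
print(robot.get_obs()['tool_pos'])
robot.snapshot('scene');rep(['lever_grip'],'scene')
robot.snapshot('side');rep(['lever_grip'],'side')
E
```

```text
[0.50373312 0.05216894 0.25923272]
scene lever_grip [([0.499, 0.048, 0.077], 0.95)]
side lever_grip [([0.501, 0.047, 0.082], 0.55)]
```

>>> play_rows --translation '[[0.06,-0.15,0],[0,0,0],[0,0,0]]' --twist '[[0,0,0],[0,0,0],[0,0,0]]' --gripper '[-0.45,-0.45,-0.45]'

```text
time: 53.35
tool_pos: [0.5077, 0.0609, 0.2595]
ee_rot: [-3.14, -0.001, -0.05]
wrist_force: [0.1, 0.0, -1.0]
width: 0.0255
finger_force: 0.1
```

>>> play_rows --translation '[[0.04,-0.1,0],[0,0,0],[0,0,0]]' --twist '[[0,0,0],[0,0,0],[0,0,0]]' --gripper '[-0.45,-0.45,-0.45]'

```text
time: 53.65
tool_pos: [0.5096, 0.0646, 0.2595]
ee_rot: [-3.141, -0.0, -0.049]
wrist_force: [0.4, 0.6, -0.1]
width: 0.026
finger_force: 0.0
```

>>> play_rows --translation '[[0.1,-0.25,0],[0,0,0],[0,0,0]]' --twist '[[0,0,0],[0,0,0],[0,0,0]]' --gripper '[-0.45,-0.45,-0.45]'

```text
time: 53.95
tool_pos: [0.5137, 0.072, 0.2593]
ee_rot: [3.134, 0.003, -0.051]
wrist_force: [-2.9, -9.9, 1.9]
width: 0.026
finger_force: 5.0
```

>>> play_rows --translation '[[-0.2,0.4,0],[-0.12,0.4,0],[-0.04,0.4,0],[0.04,0.4,0],[0.12,0.4,0],[0.2,0.4,0],[0,0,0]]' --twist '[[0,0,0],[0,0,0],[0,0,0],[0,0,0],[0,0,0],[0,0,0],[0,0,0]]' --gripper '[-0.45,-0.45,-0.45,-0.45,-0.45,-0.45,-0.45]'

```text
time: 54.65
tool_pos: [0.5099, -0.023, 0.2596]
ee_rot: [3.142, -0.001, -0.052]
wrist_force: [-0.3, -0.4, 0.1]
width: 0.0254
finger_force: 0.0
```

>>> play_rows --translation '[[-0.2,-0.35,0],[0,0,0],[0,0,0]]' --twist '[[0,0,0],[0,0,0],[0,0,0]]' --gripper '[-0.45,-0.45,-0.45]'

```text
time: 54.95
tool_pos: [0.5015, -0.0074, 0.2596]
ee_rot: [3.137, -0.001, -0.049]
wrist_force: [1.8, -6.9, -1.5]
width: 0.0263
finger_force: 3.6
```

>>> play_rows --translation '[[-0.12,-0.2,0],[0,0,0],[0,0,0]]' --twist '[[0,0,0],[0,0,0],[0,0,0]]' --gripper '[-0.45,-0.45,-0.45]'

```text
time: 55.25
tool_pos: [0.4981, -0.0014, 0.2596]
ee_rot: [3.13, -0.006, -0.05]
wrist_force: [6.5, -15.6, -5.9]
width: 0.0258
finger_force: 7.9
```

>>> play_rows --translation '[[-0.06,-0.2,0],[0,0,0],[0,0,0]]' --twist '[[0,0,0],[0,0,0],[0,0,0]]' --gripper '[-0.45,-0.45,-0.45]'

```text
time: 55.55
tool_pos: [0.4949, 0.0101, 0.2595]
ee_rot: [-3.14, 0.0, -0.048]
wrist_force: [-0.5, 1.0, -0.4]
width: 0.0258
finger_force: 0.0
```

>>> play_rows --translation '[[0,-0.2,0],[0,0,0],[0,0,0]]' --twist '[[0,0,0],[0,0,0],[0,0,0]]' --gripper '[-0.45,-0.45,-0.45]'

```text
time: 55.85
tool_pos: [0.4955, 0.0167, 0.2594]
ee_rot: [3.14, 0.001, -0.05]
wrist_force: [-2.4, -3.7, 1.6]
width: 0.0259
finger_force: 1.9
```

>>> play_rows --translation '[[0,-0.2,0],[0,0,0],[0,0,0]]' --twist '[[0,0,0],[0,0,0],[0,0,0]]' --gripper '[-0.45,-0.45,-0.45]'

```text
time: 56.15
tool_pos: [0.4954, 0.0224, 0.2593]
ee_rot: [3.134, 0.004, -0.051]
wrist_force: [-6.2, -11.7, 4.2]
width: 0.0259
finger_force: 6.2
```

>>> play_rows --translation '[[0,-0.15,0],[0,0,0],[0,0,0]]' --twist '[[0,0,0],[0,0,0],[0,0,0]]' --gripper '[-0.45,-0.45,-0.45]'

```text
time: 56.45
tool_pos: [0.4954, 0.0265, 0.2592]
ee_rot: [3.128, 0.005, -0.052]
wrist_force: [-8.7, -18.5, 4.1]
width: 0.0264
finger_force: 9.8
```

>>> play_rows --translation '[[0.04,-0.1,0],[0,0,0],[0,0,0]]' --twist '[[0,0,0],[0,0,0],[0,0,0]]' --gripper '[-0.45,-0.45,-0.45]'

```text
time: 56.75
tool_pos: [0.4987, 0.0349, 0.2595]
ee_rot: [-3.14, -0.001, -0.05]
wrist_force: [0.5, -0.4, 0.8]
width: 0.0258
finger_force: 0.2
```

>>> play_rows --translation '[[0,0.1,0],[0,0,-0.8],[0,0,-1],[0,0,-1],[0.5,-0.9,-1],[0.6,-1,0],[0.54,-0.99,0],[0,0,0]]' --twist '[[0,0,0],[0,0,0],[0,0,0],[0,0,0],[0,0,0],[0,0,0],[0,0,0],[0,0,0]]' --gripper '[-0.45,-0.45,0,0.2,0.6,1,1,1]'

```text
time: 57.55
tool_pos: [0.5684, 0.1422, 0.4051]
ee_rot: [-3.139, 0.0, -0.044]
wrist_force: [0.4, -0.2, -0.7]
width: 0.0706
finger_force: 0.0
```

>>> play_rows --translation '[[0,0,0],[0,0,0]]' --twist '[[0,0,0],[0,0,0]]' --gripper '[1,1]'

```text
time: 57.75
tool_pos: [0.5664, 0.1377, 0.4062]
ee_rot: [3.141, 0.0, -0.05]
wrist_force: [0.4, 0.3, -0.3]
width: 0.0863
finger_force: 0.0
```

```bash
python3 - <<'E'
from h import *
o=robot.get_obs();print(o['time'],o['tool_pos'],o['ee_rot'])
im=save('wrist','w12')[:,:,::-1]
rep(['pusher_face','black_valve_nozzle','silver_valve_nozzle','teal_valve_nozzle','lever_grip'],'wrist')
# pusher front edge top: profile
for n in('w11','w12'):
    a=cv2.imread(f'pics/{n}.png')
    for c in(212,270,318,366): print(n,c,a[150:200,c].mean(1).astype(int).tolist())
a=cv2.imread('pics/w11.png')
cv2.imwrite('pics/cmp.png',np.hstack([cv2.resize(x[20:245,190:470],None,fx=1.42,fy=2.6,interpolation=3) for x in(a,im)]))
for n in('w1','w5','w8','w11','w12'):
    a=cv2.imread(f'pics/{n}.png').astype(int);m=(a[:,:,2]>150)&(a[:,:,1]<110)&(a[:,:,0]<110);m[280:]=0;m[:,:370]=0;m[:150]=0;m[:,480:]=0
    k,l,s,c=cv2.connectedComponentsWithStats(m.astype(np.uint8));print(n,s[1:].tolist(),c[1:].round(1).tolist())
E
```

```text
57.75 [0.56635769 0.13766239 0.406159  ] [ 3.14129260e+00  3.96502091e-04 -5.03882773e-02]
wrist pusher_face [([0.589, 0.163, 0.037], 0.8)]
wrist black_valve_nozzle [([0.701, 0.217, 0.035], 0.91)]
wrist silver_valve_nozzle [([0.695, 0.162, 0.04], 0.55), ([0.644, 0.164, 0.026], 0.48)]
wrist teal_valve_nozzle [([0.696, 0.11, 0.041], 0.92), ([0.659, -0.222, -0.001], 0.15)]
wrist lever_grip [([0.497, 0.032, 0.077], 0.84)]
w11 212 [156, 156, 158, 153, 155, 157, 160, 158, 155, 155, 156, 155, 154, 155, 156, 158, 155, 155, 156, 157, 156, 156, 155, 145, 112, 109, 121, 240, 247, 243, 243, 243, 244, 244, 244, 248, 233, 94, 112, 41, 46, 72, 70, 74, 75, 78, 84, 90, 89, 87]
w11 270 [138, 137, 136, 132, 117, 108, 106, 108, 107, 136, 136, 136, 134, 134, 133, 134, 135, 138, 133, 135, 134, 132, 108, 115, 117, 112, 141, 216, 148, 137, 180, 201, 200, 192, 136, 142, 122, 118, 117, 43, 60, 62, 64, 63, 63, 64, 61, 60, 62, 65]
w11 318 [138, 139, 136, 134, 135, 138, 133, 137, 136, 135, 137, 134, 135, 140, 129, 134, 137, 134, 137, 135, 134, 128, 104, 113, 115, 110, 143, 223, 234, 231, 234, 230, 129, 138, 143,
[... 1133 characters left out ...]
, 234, 234, 234, 232, 231, 231, 232, 227, 138, 42, 98, 53, 57, 57, 58, 58, 56, 53, 30, 41, 39, 44, 32, 39, 37, 42, 40, 41, 41, 42, 44]
w1 [[391, 230, 5, 9, 18]] [[392.9, 234.0]]
w5 [[459, 184, 5, 9, 15], [454, 242, 1, 1, 1], [445, 249, 1, 1, 1], [460, 258, 17, 15, 200]] [[461.2, 187.8], [454.0, 242.0], [445.0, 249.0], [468.3, 265.0]]
w8 [[410, 183, 5, 10, 21], [413, 258, 13, 15, 124]] [[412.1, 187.4], [419.7, 263.8]]
w11 [[434, 177, 5, 9, 13], [428, 235, 2, 1, 2], [434, 236, 1, 1, 1], [435, 250, 17, 16, 203]] [[436.0, 181.0], [428.5, 235.0], [434.0, 236.0], [442.7, 257.7]]
w12 [[430, 175, 8, 9, 19], [426, 250, 12, 12, 80], [473, 261, 1, 1, 1]] [[433.3, 178.9], [432.5, 254.4], [473.0, 261.0]]
```

View pics/cmp.png

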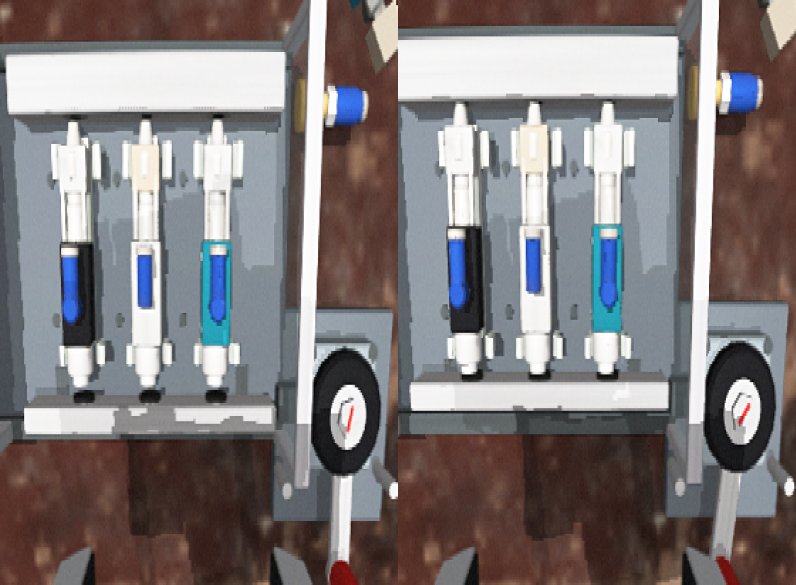

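The pusher has moved up against the caps and the nozzles reach the seal block. The right half shows pads at (470,376), (538,376) and (605,376), hard against the caps. Checking the travel numerically.

```bash
python3 - <<'E'
from h import *
import h
from scipy.spatial.transform import Rotation as R
o=robot.get_obs();T1=R.from_euler('xyz',o['ee_rot']).as_matrix();p1=np.array(o['tool_pos'])
c=robot.camera_model('wrist');K=np.array(c['camera_matrix']);Rc=cv2.Rodrigues(np.array(c['rvec'],float))[0];tc=np.array(c['tvec'],float).ravel()
Rt=Rc@T1; tt=Rc@p1+tc   # cam<-tool
def ray2(pose,uv,z):
    T=R.from_euler('xyz',pose[1]).as_matrix();Rw=Rt@T.T;t=tt-Rw@np.array(pose[0])
    p=cv2.undistortPoints(np.array([[uv]],float),K,np.array([c['k1'],0,0,0,0.]))[0,0]
    q=-Rw.T@t;d=Rw.T@np.array([p[0],p[1],1]);return q+d*(z-q[2])/d[2]
P={'w2':([.57568,.16939,.40102],[-3.14084,-.00176,-.05378]),'w5':([.5781,.16932,.4114],[-3.14114,-.0027,-.05013]),'w8':([.57497,.11728,.41112],[-3.14144,-.0021,-.05008]),'w11':([.56965,.14283,.41290],[-3.14069,-.00176,-.05177]),'w12':(p1,o['ee_rot'])}
ex=np.array([.99875,-.05]);og=np.array([.6442,.1662])
for n,pose in P.items():
    a=cv2.imread(f'pics/{n}.png').astype(int)
    # red mark
    m=(a[:,:,2]-np.maximum(a[:,:,1],a[:,:,0])>50);m[225:]=0;m[:165]=0;m[:,:400]=0;m[:,490:]=0
    ys,xs=np.where(m)
    if len(xs)>6:
        Q=np.array([ray2(pose,(x,y),.09)[:2] for x,y in zip(xs,ys)]);w=np.array([a[y,x,2]-max(a[y,x,1],a[y,x,0]) for x,y in zip(xs,ys)],float)
        C=np.cov(Q.T,aweights=w);ev,V=np.linalg.eigh(C);v=V[:,1];print(n,'mark',len(xs),Q.mean(0).round(4),'dir',round(np.degrees(np.arctan2(v[1],v[0]))%180,1),ev)
    # pusher edges and seal edge along silver column
    if n in('w11','w12'):
        for col in(250,300,345):
            out=[]
            for r0,z in(((177,187),.047) if n=='w11' else ((167,178),.047)),:
                for r in r0: out.append(((ray2(pose,(col,r),z)[:2]-og)@ex).round(4))
            print(n,col,out)
E
```

```text
w2 mark 24 [0.5777 0.0328] dir 159.8 [3.12509648e-07 8.49532848e-06]
w5 mark 23 [0.5776 0.0325] dir 161.4 [3.07803700e-07 8.71487309e-06]
w8 mark 22 [0.5775 0.0282] dir 161.2 [2.93593153e-07 9.25903286e-06]
w11 mark 24 [0.577  0.0302] dir 161.8 [3.13600760e-07 8.66027623e-06]
w11 250 [np.float64(-0.0649), np.float64(-0.0761)]
w11 300 [np.float64(-0.0651), np.float64(-0.0763)]
w11 345 [np.float64(-0.0652), np.float64(-0.0765)]
w12 mark 24 [0.5769 0.0295] dir 136.7 [3.12076304e-07 8.43172242e-06]
w12 250 [np.float64(-0.0561), np.float64(-0.0681)]
w12 300 [np.float64(-0.0563), np.float64(-0.0683)]
w12 345 [np.float64(-0.0564), np.float64(-0.0684)]
```

>>> play_rows --translation '[[-0.5,0.9,0],[-0.6,1,0],[-0.49,0.85,0],[0,0,0.8],[0,0,0.9],[0,0,0.9],[0,0,0.7],[0,0,0.37]]' --twist '[[0,0,0],[0,0,0],[0,0,0],[0,0,0],[0,0,0],[0,0,0],[0,0,0],[0,0,0]]' --gripper '[0.2,0.2,0.2,0.2,0.2,0.2,0.2,0.2]'

```text
time: 58.85
tool_pos: [0.4963, 0.0311, 0.2566]
ee_rot: [3.142, 0.004, -0.051]
wrist_force: [-0.7, 0.1, -0.5]
width: 0.0565
finger_force: 0.0
```

>>> play_rows --translation '[[0,0,0],[0,0,0],[0,0,0],[0,0,0]]' --twist '[[0,0,0],[0,0,0],[0,0,0],[0,0,0]]' --gripper '[-0.45,-0.45,-0.45,-0.45]'

```text
time: 59.25
tool_pos: [0.4982, 0.0314, 0.2612]
ee_rot: [3.142, -0.003, -0.05]
wrist_force: [-0.5, 0.7, 0.1]
width: 0.0284
finger_force: 0.0
```

>>> play_rows --translation '[[0,-0.2,0],[0,0,0],[0,0,0]]' --twist '[[0,0,0],[0,0,0],[0,0,0]]' --gripper '[-0.45,-0.45,-0.45]'

```text
time: 59.55
tool_pos: [0.4981, 0.0398, 0.2598]
ee_rot: [3.142, -0.0, -0.049]
wrist_force: [0.0, 0.5, 0.7]
width: 0.0258
finger_force: 0.0
```

>>> play_rows --translation '[[0.02,-0.1,0],[0,0,0],[0,0,0]]' --twist '[[0,0,0],[0,0,0],[0,0,0]]' --gripper '[-0.45,-0.45,-0.45]'

```text
time: 59.85
tool_pos: [0.499, 0.0433, 0.2595]
ee_rot: [3.141, 0.0, -0.05]
wrist_force: [-1.1, -1.9, 0.5]
width: 0.0258
finger_force: 0.7
```

>>> play_rows --translation '[[0.02,-0.1,0],[0,0,0],[0,0,0]]' --twist '[[0,0,0],[0,0,0],[0,0,0]]' --gripper '[-0.45,-0.45,-0.45]'

```text
time: 60.15
tool_pos: [0.4998, 0.0465, 0.2594]
ee_rot: [3.138, 0.001, -0.051]
wrist_force: [-2.7, -5.4, 2.4]
width: 0.0258
finger_force: 2.8
```

>>> play_rows --translation '[[0.02,-0.1,0],[0,0,0],[0,0,0]]' --twist '[[0,0,0],[0,0,0],[0,0,0]]' --gripper '[-0.45,-0.45,-0.45]'

```text
time: 60.45
tool_pos: [0.5005, 0.0493, 0.2593]
ee_rot: [3.134, 0.003, -0.051]
wrist_force: [-5.3, -11.1, 2.3]
width: 0.026
finger_force: 5.1
```

>>> play_rows --translation '[[0.02,-0.1,0],[0,0,0],[0,0,0]]' --twist '[[0,0,0],[0,0,0],[0,0,0]]' --gripper '[-0.45,-0.45,-0.45]'

```text
time: 60.75
tool_pos: [0.5012, 0.052, 0.2593]
ee_rot: [3.13, 0.004, -0.052]
wrist_force: [-4.9, -15.2, 3.1]
width: 0.0261
finger_force: 7.5
```

>>> play_rows --translation '[[0.02,-0.1,0],[0,0,0],[0,0,0]]' --twist '[[0,0,0],[0,0,0],[0,0,0]]' --gripper '[-0.45,-0.45,-0.45]'

```text
time: 61.05
tool_pos: [0.502, 0.0547, 0.2592]
ee_rot: [3.126, 0.005, -0.053]
wrist_force: [-6.6, -19.7, 4.2]
width: 0.0261
finger_force: 10.0
```

>>> play_rows --translation '[[0,0.3,0],[0,0.1,0],[0,0,-0.8],[0,0,-1],[0,0,-1],[0.5,-0.8,-0.9],[0.6,-0.9,0],[0.5,-0.8,0]]' --twist '[[0,0,0],[0,0,0],[0,0,0],[0,0,0],[0,0,0],[0,0,0],[0,0,0],[0,0,0]]' --gripper '[-0.45,-0.45,0,0.2,0.6,1,1,1]'

```text
time: 61.85
tool_pos: [0.5712, 0.1407, 0.4084]
ee_rot: [-3.139, -0.005, -0.05]
wrist_force: [0.4, -0.2, 0.5]
width: 0.0703
finger_force: 0.0
```

>>> play_rows --translation '[[0,0,0],[0,0,0],[0,0,0]]' --twist '[[0,0,0],[0,0,0],[0,0,0]]' --gripper '[1,1,1]'

```text
time: 62.15
tool_pos: [0.5699, 0.1384, 0.4058]
ee_rot: [3.142, 0.001, -0.05]
wrist_force: [1.1, 0.1, -0.4]
width: 0.0928
finger_force: 0.0
```

```bash
python3 - <<'E'
from h import *
o=robot.get_obs();print(o['time'],o['tool_pos'],o['ee_rot'])
a=save('wrist','w13')[:,:,::-1].astype(int)
rep(['pusher_face','black_valve','silver_valve','teal_valve','lever_grip','guard_handle'],'wrist')
c=proj('wrist',[[.577,.0295,.09]])[0];print(c)
m=(a[:,:,2]-np.maximum(a[:,:,1],a[:,:,0])>50);yy,xx=np.mgrid[:400,:640];m&=np.hypot(xx-c[0],yy-c[1])<20
ys,xs=np.where(m);Q=np.array([ray('wrist',(x,y),.09)[:2] for x,y in zip(xs,ys)]);w=np.array([a[y,x,2]-max(a[y,x,1],a[y,x,0]) for x,y in zip(xs,ys)],float)
ev,V=np.linalg.eigh(np.cov(Q.T,aweights=w));v=V[:,1];print(len(xs),np.degrees(np.arctan2(v[1],v[0]))%180)
og=np.array([.6442,.1662])
for col in(250,300,345):
    g=a[155:195,col].mean(1);print(col,g.astype(int).tolist())
E
```

```text
62.15 [0.56992142 0.13838523 0.40578113] [ 3.14153321e+00  5.73429438e-04 -5.03709895e-02]
wrist pusher_face [([0.591, 0.166, 0.037], 0.75)]
wrist black_valve [([0.64, 0.218, 0.026], 0.92)]
wrist silver_valve [([0.641, 0.168, 0.03], 0.69)]
wrist teal_valve [([0.64, 0.115, 0.027], 0.93)]
wrist lever_grip [([0.596, -0.184, -0.0], 0.33)]
wrist guard_handle [([0.646, 0.315, 0.136], 0.95)]
[434.032384   182.63308735]
29 136.08827931738278
250 [76, 71, 77, 82, 81, 79, 75, 75, 78, 77, 67, 35, 33, 59, 118, 148, 221, 233, 230, 230, 229, 229, 229, 229, 233, 191, 38, 104, 101, 102, 107, 103, 117, 119, 114, 72, 87, 89, 83, 71]
300 [181, 182, 184, 185, 178, 94, 76, 139, 137, 132, 77, 109, 113, 114, 115, 156, 222, 232, 229, 232, 230, 189, 132, 137, 143, 116, 39, 71, 77, 73, 71, 74, 78, 73, 73, 35, 54, 45, 44, 45]
345 [173, 181, 196, 191, 180, 182, 168, 160, 137, 136, 61, 21, 29, 40, 108, 185, 242, 248, 232, 233, 230, 230, 230, 229, 232, 210, 24, 71, 72, 73, 76, 73, 73, 73, 73, 36, 48, 46, 46, 40]
```

The screw is home: mark unchanged under 20 N, about 7.0 rad. Now shutting the guard.

>>> play_rows --translation '[[0.4,-0.9,0],[0.4,-0.9,0],[0.4,-0.9,0],[0.4,-0.9,0],[0.18,-0.93,0],[0,0,0.8],[0,0,0.8],[0,0,0.6]]' --twist '[[0,0,0],[0,0,0],[0,0,0],[0,0,0],[0,0,0],[0,0,0],[0,0,0],[0,0,0]]' --gripper '[1,1,1,1,1,1,1,1]'

```text
time: 63.3
tool_pos: [0.6503, 0.3163, 0.3153]
ee_rot: [3.14, 0.002, -0.05]
wrist_force: [-0.4, 0.2, 0.0]
width: 0.0934
finger_force: 0.0
```

>>> play_rows --translation '[[0,0,0],[0,0,0],[0,0,0],[0,0,0],[0,0,0],[0,0,0],[0,0,0],[0,0,0]]' --twist '[[0,0,0],[0,0,0],[0,0,0],[0,0,0],[0,0,0],[0,0,0],[0,0,0],[0,0,0]]' --gripper '[0,-1,-1,-1,-1,-1,-1,-1]'

```text
time: 64.1
tool_pos: [0.6505, 0.316, 0.3181]
ee_rot: [3.142, -0.0, -0.05]
wrist_force: [0.4, -0.1, 0.1]
width: 0.0331
finger_force: 0.0
```

>>> play_rows --translation '[[0,0.4,0],[0,0.7,0],[0,0.7,0],[0,0.7,0],[0,0.7,0],[0,0.7,0],[0,0.7,0],[0,0.4,0]]' --twist '[[0,0,0],[0,0,0],[0,0,0],[0,0,0],[0,0,0],[0,0,0],[0,0,0],[0,0,0]]' --gripper '[-1,-1,-1,-1,-1,-1,-1,-1]'

```text
time: 64.9
tool_pos: [0.64, 0.114, 0.3177]
ee_rot: [-3.141, 0.0, -0.052]
wrist_force: [1.2, 2.7, -1.5]
width: 0.0107
finger_force: 30.0
```

>>> play_rows --translation '[[0,0.2,0],[0,0.1,0],[0,0,0]]' --twist '[[0,0,0],[0,0,0],[0,0,0]]' --gripper '[-1,-1,-1]'

```text
time: 65.2
tool_pos: [0.6397, 0.1038, 0.3176]
ee_rot: [3.14, 0.001, -0.051]
wrist_force: [-1.0, -2.1, -1.8]
width: 0.0112
finger_force: 30.0
```

>>> play_rows --translation '[[0,0.08,0],[0,0.08,0],[0,0,0]]' --twist '[[0,0,0],[0,0,0],[0,0,0]]' --gripper '[-1,-1,-1]'

```text
time: 65.5
tool_pos: [0.6394, 0.0994, 0.3177]
ee_rot: [-3.138, 0.001, -0.048]
wrist_force: [-0.1, 4.4, -2.3]
width: 0.0111
finger_force: 30.0
```

>>> play_rows --translation '[[0,0.06,0],[0,0,0],[0,0,0]]' --twist '[[0,0,0],[0,0,0],[0,0,0]]' --gripper '[-1,-1,-1]'

```text
time: 65.8
tool_pos: [0.6393, 0.0987, 0.3176]
ee_rot: [-3.135, 0.0, -0.047]
wrist_force: [0.1, 9.2, -2.0]
width: 0.0113
finger_force: 30.0
```

>>> play_rows --translation '[[0,0.06,0],[0,0,0],[0,0,0],[0,0,0],[0,0,0],[0,0,-0.6],[0,0,-1],[0,0,-1]]' --twist '[[0,0,0],[0,0,0],[0,0,0],[0,0,0],[0,0,0],[0,0,0],[0,0,0],[0,0,0]]' --gripper '[-1,-1,0,0,0,0,0,0.5]'

```text
time: 66.6
tool_pos: [0.6392, 0.0924, 0.4229]
ee_rot: [3.14, 0.001, -0.051]
wrist_force: [0.9, -0.1, 0.8]
width: 0.0516
finger_force: 0.0
```

>>> play_rows --translation '[[-0.8,0,0],[-0.8,0,0],[-0.2,0,0],[0,0,0],[0,0,0]]' --twist '[[0,0,0],[0,0,0],[0,0,0],[0,0,0],[0,0,0]]' --gripper '[1,1,1,1,1]'

```text
time: 67.1
tool_pos: [0.568, 0.0964, 0.4222]
ee_rot: [3.141, -0.001, -0.051]
wrist_force: [0.0, 0.3, 0.3]
width: 0.0916
finger_force: 0.0
```

```bash
python3 - <<'E'
from h import *
o=robot.get_obs();print(o['time'],o['tool_pos'],o['ee_rot'],o['wrist_force'])
for c in('wrist','scene'):
    save(c,c+'_f');rep(['guard_handle','black_valve','silver_valve','teal_valve','lever_grip','amber_barrel','milky_tub','drill_block','screw_cup'],c,n=1)
a,b=cv2.imread('pics/scene0.png').astype(int),cv2.imread('pics/scene_f.png').astype(int)
d=(abs(a-b).max(2)>40).astype(np.uint8);n,l,s,c=cv2.connectedComponentsWithStats(cv2.dilate(d,np.ones((3,3))))
print([s[i].tolist() for i in range(1,n) if s[i,4]>60])
E
```

```text
67.1 [0.56798001 0.09638331 0.42222375] [ 3.14109755e+00 -1.41043901e-03 -5.07494217e-02] [0.01756055 0.27666756 0.31335014]
wrist guard_handle [([0.638, 0.098, 0.136], 0.83)]
wrist black_valve []
wrist silver_valve [([0.638, 0.098, 0.138], 0.74)]
wrist teal_valve []
wrist lever_grip [([0.494, 0.039, 0.077], 0.57)]
wrist amber_barrel [([0.595, -0.185, 0.001], 0.76)]
wrist milky_tub []
wrist drill_block [([0.558, 0.518, -0.001], 0.97)]
wrist screw_cup [([0.658, -0.223, 0.002], 0.9)]
scene guard_handle [([0.639, 0.1, 0.135], 0.6)]
scene black_valve []
scene silver_valve []
scene teal_valve [([0.598, -0.184, -0.009], 0.43)]
scene lever_grip [([0.499, 0.039, 0.079], 0.75)]
scene amber_barrel [([0.596, -0.182, -0.002], 0.93)]
scene milky_tub [([0.796, 0.159, 0.002], 0.51)]
scene drill_block [([0.798, 0.16, 0.001], 0.55)]
scene screw_cup [([0.652, -0.223, 0.002], 0.55)]
[[0, 2, 369, 235, 22499], [0, 75, 8, 14, 62], [131, 107, 36, 8, 130], [112, 110, 16, 7, 72], [0, 117, 268, 283, 31192], [120, 141, 14, 30, 159], [232, 197, 22, 26, 328], [258, 237, 63, 45, 1216], [321, 250, 10, 10, 83], [308, 265, 27, 23, 324], [272, 298, 19, 13, 139], [318, 323, 35, 39, 629], [53, 352, 31, 25, 337]]
```

```bash
python3 -c "
from bench import robot
print(robot.close_job())"
```

```text
the job is handed in; nothing more can be done
None
```

I handed the job in with the black, silver and teal valves seated in the left, middle and right nests, the clamp screw measured home at about 7.0 rad, the guard pushed shut to its stop, and the other things on the desk left untouched.

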